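# Refit the retaining ring on the bean trimmer's drive shaft

## Robot

A 6-joint arm with a two-finger parallel gripper is mounted at the origin on the work surface. World frame = base frame: x ahead of the robot, y to its left, z up, the work surface at z = 0. Lengths are in mm, angles in degrees, forces in N, time in s.
With the tool pointing down it reaches from about 350 to 850 mm from the base axis. Payload 8.1 kg.
Tool frame: the origin (TCP) lies midway between the tips of the shut fingers; the grasp point (between the pads) lies env.hold_point_z behind it (env.hold_point_z is the distance from the TCP to the grasp point, in mm); z points along the fingers, y is the line along which they close (so a half turn about z gives the same grasp; the last joint's range is limited). The gripper opens to 85 mm and grips with 20 to 120 N. Pads are 22 mm wide; open, the fingers measure 114 mm over their backs; the gripper's body (76 mm by 85 mm) begins 54 mm behind the grasp point. The pads swing forward as they close: fully open they stand 13 mm farther back than shut.
Start: joints at [64.378, 7.471, 85.268, -0, 87.261, -4.893], TCP at [212.354, 561.169, 197.392] pointing down, gripper open.
Joint ranges: [-169.43, 169.43], [-51.17, 129.36], [1.28, 143.12], [-76.62, 256.62], [0, 156.53], [-152.29, 152.29]. Speed limits (degrees/s): [136.94, 136.94, 159.86, 180, 180, 180].

## Interface

Orientations are given as [roll, pitch, yaw] about the fixed x, y, z axes, in that order (R = Rz(yaw) Ry(pitch) Rx(roll)).
In Python, from rig import env gives the robot as it stands.
- The arm moves only by the shell command python3 -m crank 'ROWS' [FORCE]. ROWS is JSON, one flat list of numbers, 7 for each row, row after row: the shift along the tool's x, y, z scaled (see below), then the turn, a rotation vector about the tool's x, y, z scaled (see below), then the closure, from 0 (fully open) to 1 (shut). A call has 1 to 8 rows; each row shifts and turns the commanded pose from where the row before left it, along the tool's axes as they then stand; what a row does not reach is not made up. The controller multiplies each number of a shift by 0.75 m and each number of a turn by 90 degrees. A row lasts 1/10 s, in which the tool goes at most 50 mm and 8.59 degrees, less where a joint would pass 70% of its speed; a pose out of reach is approached as far as the arm can. A call with a number of a shift or a turn outside -1 to 1 is refused whole. A call with a gripper value outside its range is refused whole. The fingers move at their own pace and stop on an object; FORCE is the grip in N (left out, the last holds). Time passes only in rows, so rows that do not move let the fingers close. It gives the time, the measured TCP pose, the force, the opening and the grip force at its end, in the units of the state.
- env.get_state(): the state, without advancing time (a new reading comes with each control period).
- env.read_camera(name): name is "side" or "top" or "wrist"; returns a dict with "img" (480x640x3 uint8, red, green, blue), "fx", "fy", "cx", "cy" (pixels), "dist_coeffs" ([k1, k2, p1, p2, k3] as OpenCV has them; the pictures are not rectified), "rvec" (rotation vector, rad) and "tvec" (3), from world to camera coordinates, as OpenCV has them. Camera axes: x right, y down, z forward; pixel columns grow to the right and rows downward; lengths in mm; the calibration is good to about 2 mm. A picture is of the moment at which its call begins. There is no depth.
- env.job_done(): hands the job in; it is judged then, once.
The state is a dict: "time_s": time; "joint_positions": joint angles; "dq": joint speeds; "joint_torque": joint torques, N m; "tool_pos": TCP position; "eef_rot": TCP orientation; "contact_force": force on the tool from outside, world axes, zero at the start; "wrist_torque": the same for the moment, N m; "grip_width": finger opening in mm; "finger_force": force on a finger pad.
Only numpy, scipy, OpenCV 4.12 (cv2) and the standard library are available. Lean on these libraries where they do the work, as an engineer would, in place of code of your own. Each camera call takes 0.05 s, during which the arm holds its last target. There are 200 camera calls.

## Task

Take the retaining-ring pliers from their rack, put their two pins into the eyes of the steel ring on the blue stand, squeeze the handles to spread the ring (no wider than it needs to pass the shaft) and carry it to the green gearbox. Slide it over the standing shaft, press the sprung brass plate down with it, gently, until it reaches the groove, and let it close there so that it keeps the plate held down. Then stand the pliers upright in their rack again; do not touch the ring with the fingers and leave the other things on the table alone.

Things in the scene. Friction and masses are not known exactly. Their poses are not given: they have to be found in the camera images.
- pliers: Red-handled double-pivot ring pliers, 150 g, tips down in the wooden rack. Origin: centre of the dark link, pivots at y = +-14.5 mm; y from lever to lever, z up to the handles (end at +68 mm); same after half a turn about z. Rest bar on the link, 36 (x) by 44 mm (y), underside 9 mm below the origin, sits on the rack. Squeezing the handles spreads the tips by 1.1 times as much.
- tips (a point): Midway between the pin roots, 51.5 mm below the pliers' origin, at the height of the jaws' flat shoulders (jaws 10 (x) by 9 mm (y)). Pins 4 mm thick go 8 mm down from them, round-ended. Pins at y = +-9 mm with the grips at rest (56 mm), at +-20 mm with the grips at 37 mm (the ring follows once the pins touch the holes' walls: 32 mm spreads it by about 0.33 rad), at nearly the same height.
- grips (a point): Midway between the pliers' two grips, 50 mm above their origin: fat round rolls on the handles (radius 7, 20 mm long in x), to be gripped from outside along the pliers' y, from straight above. At rest they are 56 mm over the outside, held apart by a spring of about 22 N (32 N when squeezed to 32 mm, plus 5 N from the ring).
- ring: Steel retaining ring, 30 g, 4 mm thick, 43 mm wide, flat on the blue stand. Origin: bore centre, underside; x towards the gap between the two eyes, z up. Eyes 12 mm across and 9 mm high, 7 mm holes through them, centres at x = 21, y = +-9 mm relaxed, about x = 21, y = +-20 mm spread by 0.33 rad (4 N at each eye). Inner lips on a 25.6 mm circle.
- ring_l (a joint): Spread of the ring's +y arm, rad: 0 relaxed, below 0.1 closed in the groove, 0.28 or more passes over the shaft, 0.33 is comfortable, above 0.52 the ring is overstretched and spoilt
- ring_r (a joint): The same for the -y arm; the arms spread equally, about 0.017 rad for each mm that the pliers' grips are squeezed. Letting the ring close on the full shaft above or below the groove pinches it too hard, as the pliers' own spring drives the arms inwards.
- ring_stand: Blue block 86 (x) by 70 (y) by 40 mm high, origin at the centre of its underside. The ring lies flat on its top with its bore's centre near x = -10 mm and its eyes towards +x; nothing fastens it.
- rack: Wooden rack 56 (x) by 76 (y) by 58 mm high, origin at the centre of its underside. Pocket in the top 18 (x) by 52 (y), 52 mm deep, for the jaws; the pliers' rest bar sits on the rim, pliers' origin 67 mm above the rack's underside, pliers' y along the rack's y (either way round).
- drive: Green gearbox 110 by 110 by 46 mm, grey motor on its +x side, origin at the centre of its underside. On its axis stands a 30 mm steel shaft with a pulley (82 mm) and above it a sprung brass plate (68 mm). The shaft has end play: its chamfered top is 102 to 122 mm above the underside (not measured); all on it goes with it and it does not shift under load.
- axis (a point): Point on the shaft's axis, 50 mm above the drive's underside. Down from the shaft's top: groove (26 mm diameter, 6.5 mm wide) from 12.5 to 19 mm; top of the unpressed brass plate, which covers most of the groove, at 14 mm.
- plate (a joint): How far the brass plate is pressed down, m: 0 unpressed, bottoms at 0.008. The ring meets the groove with the plate pressed 2.5 to 5 mm. Resistance 3 N at first plus 2.2 N per mm: 8.5 to 14 N there. Seated, the ring keeps it down about 2.5 mm. More than 25 N is too hard.
- mug: teal mug, 95 mm high; to be left alone; origin at the centre of its underside
- grease: amber jar, 70 mm high; to be left alone; origin at the centre of its underside
- spare_pulley: spare aluminium pulley, 60 mm across, 20 mm high; to be left alone; origin at the centre of its underside
- bearing: bearing, 46 mm across, 14 mm high; to be left alone; origin at the centre of its underside
- parts_tray: black tray 100 by 140 by 30 mm; to be left alone; origin at the centre of its underside
- screwdriver: screwdriver with a yellow handle, 200 mm long; to be left alone; origin at the centre of its underside
- spanner: steel spanner, 180 mm long; to be left alone; origin at the centre of its underside

How it is judged:
By the outcome, as a careful person would: the job done as asked, in the order asked, and still so for the second after the job is handed in, with the robot touching nothing.
It also fails if it takes over 64 s, if anything falls off the work surface, if the arm or the gripper's body presses on something with over 40 N, if the wrist force passes 120 N, or if a joint passes its speed limit or range.

## Working session

There is one attempt and no reset: what is moved stays moved. The work goes in short steps, Python scripts to look and compute and a shell command to move; the robot and the scene stay as the last step left them, time stands still between calls to the robot, and variables do not carry over. Pictures are saved under pics/ and viewed, at most 10 in all, crops included, and the job is handed in when it is done.

```bash
ls; mkdir -p pics; cat > h.py <<'E'
import numpy as np, cv2
from rig import env
from scipy.spatial.transform import Rotation as R
def cam(n):
    c=env.read_camera(n); c['K']=np.array([[c['fx'],0,c['cx']],[0,c['fy'],c['cy']],[0,0,1.]]); c['d']=np.array(c['dist_coeffs'],float)
    c['Rm']=cv2.Rodrigues(np.array(c['rvec'],float))[0]; c['t']=np.array(c['tvec'],float).ravel(); return c
def ray(c,uv):
    p=cv2.undistortPoints(np.array(uv,float).reshape(-1,1,2),c['K'],c['d']).reshape(-1,2)
    return -c['Rm'].T@c['t'], np.c_[p,np.ones(len(p))]@c['Rm']
def onz(c,uv,z):
    o,d=ray(c,uv); return o+d*((z-o[2])/d[:,2])[:,None]
def proj(c,P):
    return cv2.projectPoints(np.array(P,float).reshape(-1,1,3),np.array(c['rvec'],float),c['t'],c['K'],c['d'])[0].reshape(-1,2)
def save(c,n,crop=None,s=1):
    im=c['img'][:,:,::-1]
    if crop: im=im[crop[1]:crop[3],crop[0]:crop[2]]
    cv2.imwrite('pics/'+n,cv2.resize(im,None,fx=s,fy=s,interpolation=cv2.INTER_CUBIC))
def tri(c1,u1,c2,u2):
    o1,d1=ray(c1,u1);o2,d2=ray(c2,u2);d1=d1[0];d2=d2[0]
    a=np.linalg.lstsq(np.c_[d1,-d2],o2-o1,rcond=None)[0]
    p,q=o1+a[0]*d1,o2+a[1]*d2
    return (p+q)/2,np.linalg.norm(p-q)
def st():
    s=env.get_state(); return s
E
python3 - <<'E'
from h import *
s=st();print({k:np.round(v,2).tolist() for k,v in s.items()},env.hold_point_z)
for n in('top','side'):
    c=cam(n);save(c,n+'0.png');print(n,np.round(-c['Rm'].T@c['t']),c['fx'],np.round(c['Rm'],2).tolist())
E
```

```text
pics
{'time_s': 0.0, 'joint_positions': [64.38, 7.52, 85.33, -0.0, 87.26, -4.89], 'dq': [-0.11, 0.04, 0.09, -0.01, -0.02, 0.01], 'joint_torque': [0.0, -56.94, -50.06, 0.0, 0.01, -0.0], 'tool_pos': [212.08, 560.61, 196.34], 'eef_rot': [-179.89, -0.01, 159.27], 'contact_force': [-1.09, 0.06, 0.06], 'wrist_torque': [-0.0, -0.03, 0.01], 'finger_force': 0.0, 'grip_width': 85.65} 18.700000000000003
top [ 467.   -5. 1679.] 595.9221148535584 [[0.0, -1.0, -0.01], [-1.0, -0.0, -0.07], [0.07, 0.01, -1.0]]
side [522. 981. 886.] 577.2840457334297 [[-1.0, -0.08, 0.0], [-0.05, 0.62, -0.78], [0.06, -0.78, -0.62]]
```

View pics/top0.png

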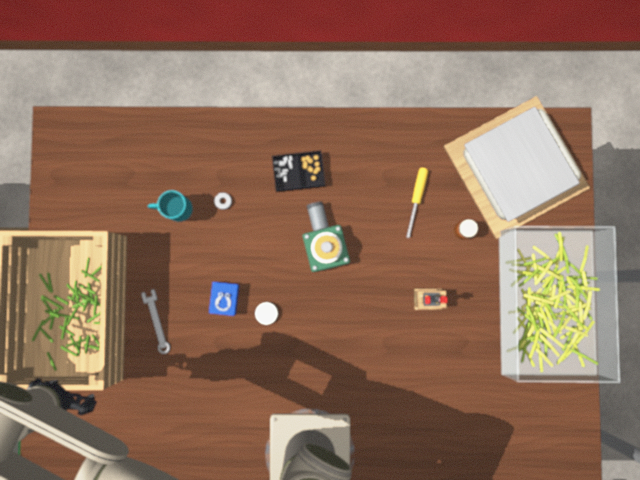

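View pics/side0.png

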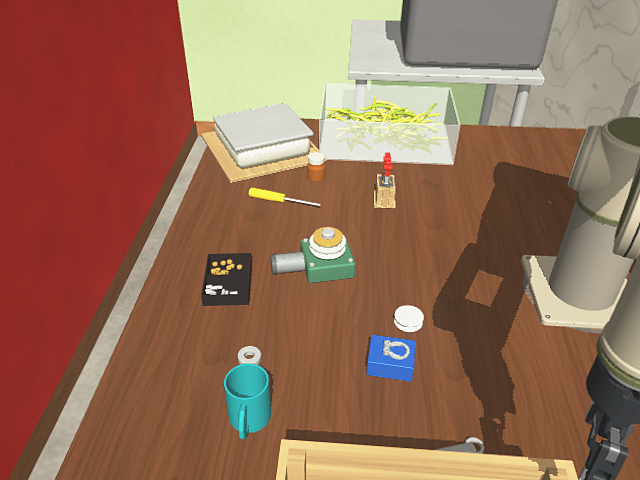

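The top view shows the blue stand at (224,298) with the ring's eyes toward the image bottom, the gearbox at (327,248) with its motor up-left, and the rack with the pliers at (432,299), long side along the image u axis. The side view agrees: pliers (387,175), shaft (328,232), ring (396,350).

```bash
python3 - <<'E'
from h import *
c=cam('top');d=cam('side')
def mask(c,lo,hi,box):
    m=cv2.inRange(cv2.cvtColor(c['img'],cv2.COLOR_RGB2HSV),lo,hi);z=np.zeros_like(m);x0,y0,x1,y1=box;z[y0:y1,x0:x1]=m[y0:y1,x0:x1]
    return z
def pts(m): 
    cs,_=cv2.findContours(m,cv2.RETR_EXTERNAL,cv2.CHAIN_APPROX_NONE); return max(cs,key=cv2.contourArea).reshape(-1,2).astype(float)
def rect(c,m,z):
    p=onz(c,pts(m),z)[:,:2].astype(np.float32); r=cv2.minAreaRect(p); return [np.round(x,1) for x in r]
print('stand',rect(c,mask(c,(105,120,60),(130,255,255),(190,260,260,340)),40))
print('drive',rect(c,mask(c,(60,80,30),(90,255,255),(280,200,370,290)),46))
print('motor',rect(c,mask(c,(0,0,60),(180,60,255),(300,195,335,228)),40))
mr=mask(c,(0,180,90),(6,255,255),(400,270,460,320));mr|=mask(c,(174,180,90),(180,255,255),(400,270,460,320))
print('red top',rect(c,mr,117), mr.sum()/255)
for n,k,b in(('plate',(c),(300,225,350,270)),):
    m=mask(c,(12,60,120),(30,255,255),b); print('brass',rect(c,m,46+40))
ms=mask(d,(0,180,90),(6,255,255),(365,140,410,190))
u=np.array(np.nonzero(mr)).mean(1)[::-1];v=np.array(np.nonzero(ms)).mean(1)[::-1]
print('red tri',u,v,tri(c,[u],d,[v]))
m=mask(c,(10,40,150),(25,160,255),(405,275,460,325));print('rack',rect(c,m,58))
E
```

```text
stand [array([427.8, 236.1]), array([72.4, 85.9]), np.float64(83.9)]
drive [array([566.3, -43.8]), array([106.7, 104. ]), np.float64(14.2)]
motor [array([658.5, -28. ]), array([76.1, 61. ]), np.float64(14.2)]
red top [array([ 429.9, -350.3]), array([10.4, 15.6]), np.float64(0.3)] 41.0
brass [array([567.9, -46.1]), array([61.7, 64.3]), np.float64(0.2)]
red tri [438.92682927 299.07317073] [387.3 164.4] (array([ 428.92488765, -340.08116086,  103.11713847]), np.float64(0.7904658997181662))
rack [array([ 428.3, -324. ]), array([59.3, 89.1]), np.float64(0.2)]
```

```bash
python3 -m crank '[0,0,-0.0667,0,0,-0.0767,0, 0,0,-0.0667,0,0,-0.0767,0, 0,0,-0.0667,0,0,-0.0767,0, -0.036,-0.054,0,0,0,0,0, -0.036,-0.054,0,0,0,0,0, -0.036,-0.054,0,0,0,0,0, -0.036,-0.054,0,0,0,0,0, -0.036,-0.054,0,0,0,0,0]' 
python3 -m crank '[-0.036,-0.054,0,0,0,0,0, -0.036,-0.054,0,0,0,0,0, -0.036,-0.054,0,0,0,0,0, 0,0,0,0,0,0,0]'
python3 - <<'E'
from h import *
c=cam('wrist');save(c,'w1.png');s=st();print(np.round(s['tool_pos'],1),np.round(s['eef_rot'],1),s['time_s']);o=-c['Rm'].T@c['t'];print(o,np.round(c['Rm'],2),c['fx'])
E
```

```text
time_s: 1.0
tool_pos: [347.8, 356.9, 347.3]
eef_rot: [-180.0, 0.0, -180.0]
contact_force: [0.5, 0.6, -0.1]
grip_width: 85.4
finger_force: 0.0
time_s: 1.4
tool_pos: [430.8, 232.2, 347.0]
eef_rot: [-179.9, 0.0, 179.6]
contact_force: [-0.9, 0.4, 0.1]
grip_width: 85.6
finger_force: 0.0
[429.5 234.6 347. ] [-180.    -0.   179.7] 1.45
[362.30969744 233.45427429 521.96428914] [[ 0.01  1.   -0.  ]
 [ 0.96 -0.01  0.27]
 [ 0.27 -0.   -0.96]] 353.7084999771878
```

View pics/w1.png

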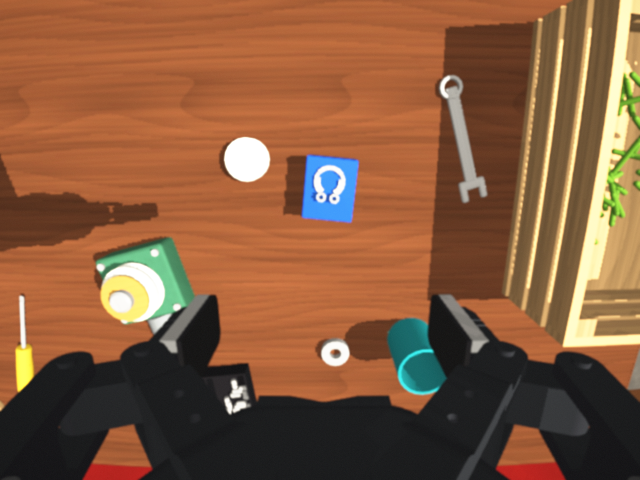

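The wrist view shows the ring on the stand with eyes at (321,198) and (334,198), towards world +x, and the shaft top at (121,299). Next, over the rack.

```bash
python3 -m crank '[0,-0.0627,0,0,0,0,0, 0,-0.0627,0,0,0,0,0, 0,-0.0627,0,0,0,0,0, 0,-0.0627,0,0,0,0,0, 0,-0.0627,0,0,0,0,0, 0,-0.0627,0,0,0,0,0, 0,-0.0627,0,0,0,0,0, 0,-0.0627,0,0,0,0,0]' 
python3 -m crank '[0,-0.0627,0,0,0,0,0, 0,-0.0627,0,0,0,0,0, 0,-0.0627,0,0,0,0,0, 0,-0.0627,0,0,0,0,0, 0,0,0.0667,0,0,0,0, 0,0,0.0667,0,0,0,0, 0,0,0,0,0,0,0]'
python3 - <<'E'
from h import *
c=cam('wrist');save(c,'w2.png',(160,60,480,300),2);s=st();print(np.round(s['tool_pos'],1),np.round(s['eef_rot'],1),s['time_s'])
import pickle;pickle.dump(c,open('w2.pkl','wb'))
E
```

```text
time_s: 2.25
tool_pos: [428.1, -139.6, 347.6]
eef_rot: [180.0, 0.0, -179.9]
contact_force: [1.3, 0.3, 0.8]
grip_width: 85.4
finger_force: 0.0
time_s: 2.95
tool_pos: [424.2, -322.2, 236.8]
eef_rot: [179.3, -0.7, -180.0]
contact_force: [-0.6, 1.6, -1.5]
grip_width: 85.4
finger_force: 0.0
[ 426.2 -324.   242.7] [ 179.6   -0.4 -180. ] 3.0
```

View pics/w2.png

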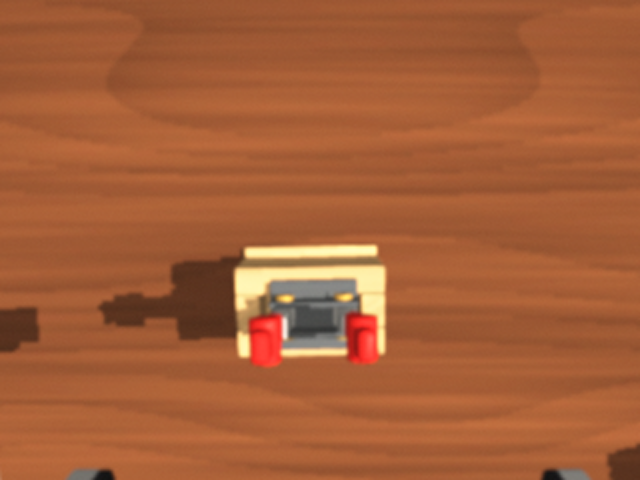

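The rolls are the two red blobs at full-image (293,230) and (341,229); the rack's top rim spans about (279,194)–(352,237).

```bash
python3 - <<'E'
from h import *
import pickle
c=pickle.load(open('w2.pkl','rb'));h=cv2.cvtColor(c['img'],cv2.COLOR_RGB2HSV)
m=cv2.inRange(h,(0,200,100),(4,255,255))|cv2.inRange(h,(175,200,100),(180,255,255))
n,l,s,ce=cv2.connectedComponentsWithStats(m)
for i in range(1,n):
    if s[i,4]>60:
        x,y,w,hh=s[i,:4];print(s[i],ce[i])
        for z in(110,117,124,135): print(z,np.round(onz(c,[ce[i],(x,y),(x+w,y+hh)],z)[:,:2],1).tolist())
print('rack',np.round(onz(c,[(160+237/2,60+268/2),(160+385/2,60+265/2),(160+238/2,60+356/2),(160+384/2,60+354/2)],58),1).tolist())
s=st();print(np.round(s['tool_pos'],1),-c['Rm'].T@c['t'])
E
```

```text
[334 217  15  25 263] [339.45247148 228.74524715]
110 [[428.2, -306.3], [417.7, -311.2], [440.3, -297.7]]
117 [[426.5, -306.7], [416.3, -311.5], [438.4, -298.3]]
124 [[424.9, -307.2], [414.9, -311.8], [436.5, -298.9]]
135 [[422.4, -307.8], [412.7, -312.3], [433.5, -299.9]]
[285 218  16  25 279] [292.07526882 229.81003584]
110 [[429.0, -347.9], [418.4, -353.9], [441.0, -340.3]]
117 [[427.3, -347.4], [417.0, -353.2], [439.1, -339.9]]
124 [[425.7, -346.8], [415.6, -352.5], [437.2, -339.6]]
135 [[423.1, -346.0], [413.4, -351.4], [434.2, -339.0]]
rack [[404.2, -364.8, 58.0], [402.9, -290.5, 58.0], [449.8, -365.8, 58.0], [449.0, -290.2, 58.0]]
[ 426.2 -324.   242.7] [ 358.03402888 -324.14037286  412.68442835]
```

```bash
python3 -m crank '[0,0,0.06,0,0,-0.011,0, 0,0,0.06,0,0,0,0, 0,0,0.04,0,0,0,0, 0,0,0.025,0,0,0,0.15, 0,0,0.019,0,0,0,0.25, 0,0,0,0,0,0,0.3, 0,0,0,0,0,0,0.3, 0,0,0,0,0,0,0.3]' 60
python3 - <<'E'
from h import *
s=st();print(np.round(s['tool_pos'],1),np.round(s['eef_rot'],1),s['time_s'],s['grip_width'],s['finger_force'],env.hold_point_z)
c=cam('wrist');save(c,'w3.png')
E
```

```text
time_s: 3.8
tool_pos: [429.5, -328.3, 97.0]
eef_rot: [-179.9, 0.2, -179.0]
contact_force: [-0.7, 0.3, -0.6]
grip_width: 59.9
finger_force: 0.0
[ 429.5 -328.3   97. ] [-179.9    0.2 -179. ] 3.8 59.90749574819829 0.0 18.700000000000003
```

View pics/w3.png

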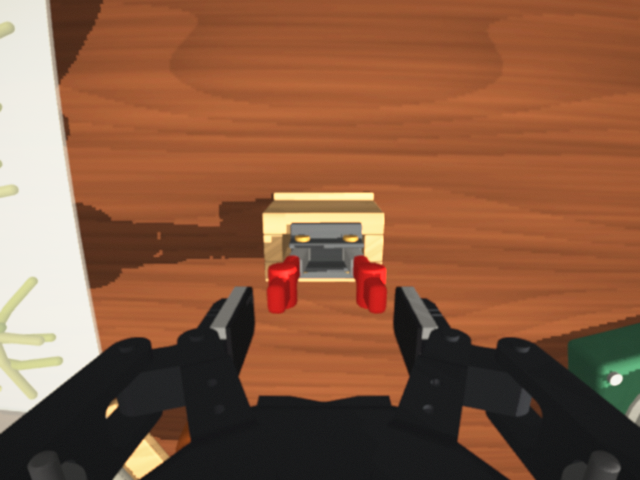

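The fingers straddle the two red rolls (x 268–299 and 355–386, y 258–312); the fingers seem a bit farther to +x in the picture, so I check the projection.

```bash
python3 - <<'E'
from h import *
c=cam('wrist');h=cv2.cvtColor(c['img'],cv2.COLOR_RGB2HSV)
print(np.round(proj(c,[[429.5,-328.3+d,z] for z in(97,117,135) for d in(-21,21)]),1).tolist())
m=cv2.inRange(h,(0,200,100),(4,255,255))|cv2.inRange(h,(175,200,100),(180,255,255))
n,l,s,ce=cv2.connectedComponentsWithStats(m)
for i in range(1,n):
    if s[i,4]>60:
        x,y,w,hh=s[i,:4];print(s[i],ce[i]); q=[(x-.5,y-.5),(x+w-.5,y+hh-.5)]
        for z in(110,117,124,135): print(z,np.round(onz(c,q,z)[:,:2],1).tolist())
s=st();print(np.round(s['tool_pos'],1),-c['Rm'].T@c['t'],s['time_s'])
print(np.round(onz(c,[(264,214),(384,211),(267,283),(382,281)],58),1).tolist())
E
```

```text
[[282.9, 275.6], [362.3, 276.8], [278.2, 291.1], [366.7, 292.5], [272.9, 308.3], [371.5, 309.9]]
[ 267  257   32   57 1404] [282.09472934 286.29131054]
110 [[414.7, -355.5], [444.8, -340.2]]
117 [[412.3, -354.3], [441.1, -339.7]]
124 [[410.0, -353.2], [437.5, -339.2]]
135 [[406.3, -351.3], [431.7, -338.4]]
[ 354  257   33   57 1463] [370.04374573 285.8810663 ]
110 [[413.9, -313.6], [444.1, -295.7]]
117 [[411.6, -314.3], [440.4, -297.1]]
124 [[409.3, -314.9], [436.8, -298.5]]
135 [[405.7, -315.9], [431.1, -300.8]]
[ 429.  -328.    96.2] [ 360.42058204 -328.56195139  271.48622457] 3.9
[[404.6, -365.0, 58.0], [401.5, -291.2, 58.0], [450.3, -364.4, 58.0], [447.6, -289.6, 58.0]]
```

```bash
python3 -m crank '[0.0027,0.002,0,0,0,0,0.3, 0,0,0,0,0,0,0.34, 0,0,0,0,0,0,0.36, 0,0,0,0,0,0,0.36, 0,0,0,0,0,0,0.36]' 60
```

```text
time_s: 4.4
tool_pos: [426.0, -325.9, 94.5]
eef_rot: [-180.0, 0.0, -179.0]
contact_force: [0.0, -1.8, 1.2]
grip_width: 54.5
finger_force: 0.4
```

```bash
python3 -m crank '[0,0,0,0,0,0,0.37, 0,0,0,0,0,0,0.37, 0,0,0,0,0,0,0.37]' 60;  python3 -m crank '[0,0,0,0,0,0,0.38, 0,0,0,0,0,0,0.38, 0,0,0,0,0,0,0.38]' 60
```

```text
time_s: 4.7
tool_pos: [426.0, -325.8, 94.4]
eef_rot: [-180.0, 0.0, -179.0]
contact_force: [0.1, -0.8, 0.5]
grip_width: 53.7
finger_force: 0.4
time_s: 5.0
tool_pos: [426.0, -325.8, 94.4]
eef_rot: [-180.0, 0.0, -179.0]
contact_force: [0.6, -0.7, 1.1]
grip_width: 53.1
finger_force: 1.4
```

```bash
python3 -m crank '[0,0,0,0,0,0,0.40, 0,0,0,0,0,0,0.40, 0,0,0,0,0,0,0.40]' 60
python3 - <<'E'
from h import *
c=cam('wrist');save(c,'w4.png',(220,160,420,340),3.5)
E
```

```text
time_s: 5.3
tool_pos: [426.2, -325.9, 94.7]
eef_rot: [-180.0, 0.0, -179.0]
contact_force: [-0.7, -0.7, 3.8]
grip_width: 51.3
finger_force: 17.0
```

View pics/w4.png

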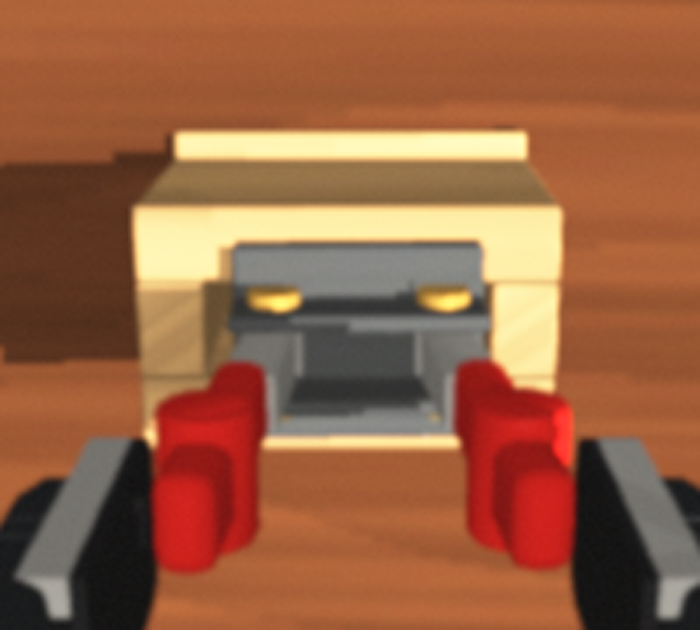

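Both fingers bear on the red rolls (crop x≈157 and 573), pliers seated in the rack. Contact came at about 53 mm reading; grip slightly firmer and lift.

```bash
python3 -m crank '[0,0,0,0,0,0,0.41, 0,0,0,0,0,0,0.41, 0,0,-0.02,0,0,0,0.41, 0,0,-0.03,0,0,0,0.41, 0,0,-0.04,0,0,0,0.41, 0,0,-0.04,0,0,0,0.41, 0,0,-0.03,0,0,0,0.41, 0,0,0,0,0,0,0.41]' 60
python3 - <<'E'
from h import *
c=cam('wrist');save(c,'w5.png',(180,120,460,330),2.8)
d=cam('side');save(d,'s5.png',(340,80,440,180),4)
im=np.hstack([cv2.resize(cv2.imread('pics/w5.png'),(500,375)),cv2.resize(cv2.imread('pics/s5.png'),(300,375))]);cv2.imwrite('pics/j5.png',im)
E
```

```text
time_s: 6.15
tool_pos: [427.5, -327.0, 219.1]
eef_rot: [-179.8, 0.3, -179.0]
contact_force: [0.4, 1.0, -0.5]
grip_width: 50.4
finger_force: 16.8
```

View pics/j5.png

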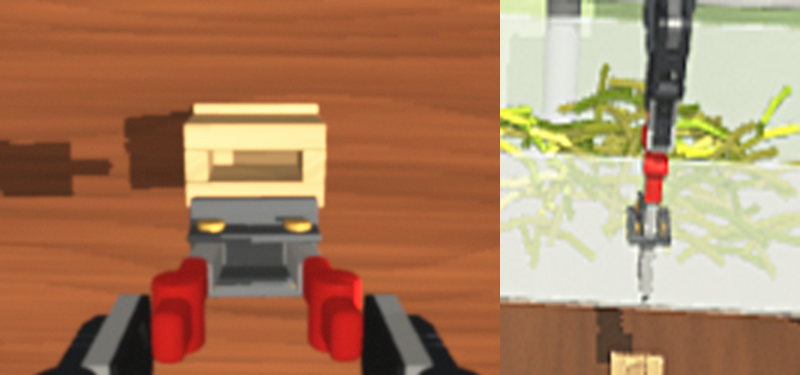

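The pliers hang upright between the pads, empty rack below; the side crop suggests the fingers hold above the wide rolls. I check the heights by projection.

```bash
python3 - <<'E'
from h import *
d=cam('side');s=st();p=np.array(s['tool_pos']);print(p,s['grip_width'],s['finger_force'])
for dz in(0,10,20,30,40): 
    q=proj(d,[p+[0,27,dz]])[0]; print(dz,np.round(q,1),'crop',np.round([(q[0]-340)*3+500,(q[1]-80)*3.75]))
h=cv2.cvtColor(d['img'],cv2.COLOR_RGB2HSV)
m=cv2.inRange(h,(0,180,90),(6,255,255))|cv2.inRange(h,(174,180,90),(180,255,255));m[:,:365]=0;m[:,410:]=0;m[190:]=0
for r in range(90,150):
    k=np.nonzero(m[r])[0]
    if len(k):print(r,k.min(),k.max(),d['img'][r,k.min():k.max()+1,0].tolist())
E
```

```text
[ 425.51841743 -325.15373516  213.24497951] 50.72587573636882 16.75363148096949
0 [392.7 134.3] crop [658. 204.]
10 [393.  130.6] crop [659. 190.]
20 [393.4 126.9] crop [660. 176.]
30 [393.8 123.1] crop [661. 162.]
40 [394.1 119.3] crop [662. 147.]
115 388 388 [168]
116 388 388 [184]
117 388 388 [171]
118 388 388 [130]
122 389 394 [127, 141, 150, 173, 182, 167]
123 389 395 [222, 212, 203, 243, 250, 240, 228]
124 389 395 [255, 255, 254, 253, 252, 253, 255]
125 389 395 [253, 253, 252, 252, 251, 251, 254]
126 389 395 [236, 238, 241, 242, 245, 248, 251]
127 389 394 [151, 156, 163, 170, 175, 183]
128 390 393 [169, 163, 163, 164]
129 389 393 [207, 241, 240, 240, 241]
130 389 393 [211, 234, 232, 233, 231]
131 389 393 [219, 232, 231, 231, 228]
132 389 393 [226, 232, 230, 231, 233]
133 389 393 [231, 234, 233, 236, 230]
134 391 393 [228, 231, 228]
```

Both views put the fingertips about 35 mm above the reported TCP, so only the handle ends are held. I put the pliers back and regrip about 22 mm lower.

```bash
python3 -m crank '[0,0,0.04,0,0,0,0.41, 0,0,0.04,0,0,0,0.41, 0,0,0.035,0,0,0,0.41, 0,0,0.025,0,0,0,0.41, 0,0,0.015,0,0,0,0.41, 0,0,0.005,0,0,0,0.41, 0,0,0,0,0,0,0.41, 0,0,0,0,0,0,0.41]' 60
python3 -m crank '[0,0,0,0,0,0,0.25, 0,0,0,0,0,0,0.25, 0,0,0.015,0,0,0,0.25, 0,0,0.015,0,0,0,0.25, 0,0,0,0,0,0,0.25, 0,0,0,0,0,0,0.25]' 60
python3 - <<'E'
from h import *
c=cam('wrist');d=cam('side')
a=cv2.resize(c['img'][170:340,210:430],(480,371));b=cv2.resize(d['img'][140:215,360:420],(300,371),interpolation=cv2.INTER_CUBIC)
cv2.imwrite('pics/j6.png',np.hstack([a,b])[:,:,::-1]);s=st();print(s['tool_pos'],s['grip_width'])
E
```

```text
time_s: 7.1
tool_pos: [425.8, -325.5, 94.0]
eef_rot: [180.0, -0.0, -179.0]
contact_force: [0.5, 0.0, -0.0]
grip_width: 50.7
finger_force: 16.9
time_s: 7.7
tool_pos: [425.4, -325.2, 70.9]
eef_rot: [179.9, -0.1, -179.0]
contact_force: [0.2, -0.4, -0.2]
grip_width: 64.1
finger_force: 0.0
[ 426.04649351 -325.77843958   71.94744367] 63.689634583732
```

View pics/j6.png

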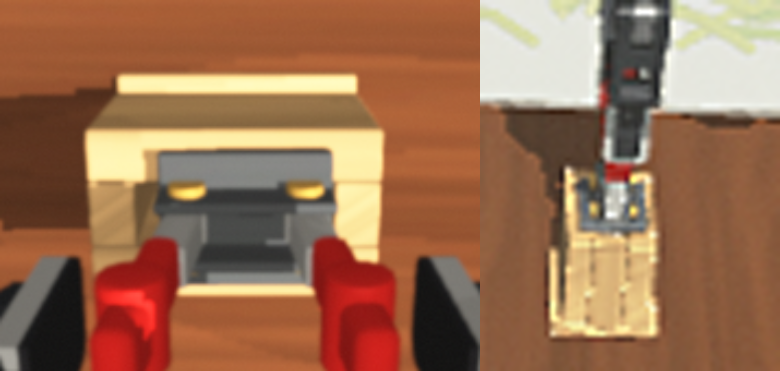

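Pads now stand beside the rolls (tip just below them in the side crop). Small +x shift, then close.

```bash
python3 -m crank '[-0.0027,0,0.004,0,0,0,0.3, 0,0,0,0,0,0,0.33, 0,0,0,0,0,0,0.36, 0,0,0,0,0,0,0.36, 0,0,0,0,0,0,0.36]' 60
python3 -m crank '[0,0,0,0,0,0,0.38, 0,0,0,0,0,0,0.38, 0,0,0,0,0,0,0.38]' 60
```

```text
time_s: 8.3
tool_pos: [428.2, -325.8, 69.1]
eef_rot: [-180.0, 0.0, -179.0]
contact_force: [1.0, -0.1, 1.0]
grip_width: 55.0
finger_force: 18.3
time_s: 8.6
tool_pos: [428.4, -325.9, 69.6]
eef_rot: [-180.0, 0.0, -179.0]
contact_force: [-0.4, 1.2, 5.2]
grip_width: 53.4
finger_force: 23.5
```

```bash
python3 -m crank '[0,0,0,0,0,0,0.365, 0,0,-0.02,0,0,0,0.365, 0,0,-0.03,0,0,0,0.365, 0,0,-0.04,0,0,0,0.365, 0,0,-0.04,0,0,0,0.365, 0,0,-0.03,0,0,0,0.365, 0,0,0,0,0,0,0.365]' 60
python3 -m crank '[-0.0023,0.02,0,0,0,0,0.365, -0.0023,0.05,0,0,0,0,0.365, -0.0023,0.0625,0,0,0,0,0.365, -0.0023,0.0625,0,0,0,0,0.365, -0.0023,0.0625,0,0,0,0,0.365, -0.0023,0.0625,0,0,0,0,0.365, -0.0023,0.0625,0,0,0,0,0.365, -0.0023,0.0625,0,0,0,0,0.365]' 60
python3 -m crank '[-0.0023,0.0625,0,0,0,0.014,0.365, -0.0023,0.0625,0,0,0,0.014,0.365, -0.0023,0.0625,0,0,0,0.014,0.365, -0.0023,0.06,0,0,0,0.014,0.365, 0,0.04,0,0,0,0,0.365, 0,0.02,0,0,0,0,0.365, 0,0,0,0,0,0,0.365, 0,0,0,0,0,0,0.365]' 60
python3 - <<'E'
from h import *
import pickle
c=cam('wrist');pickle.dump((c,st()),open('w7.pkl','wb'));save(c,'w7.png',(200,130,440,310),3.3)
E
```

```text
time_s: 9.3
tool_pos: [429.6, -327.3, 193.7]
eef_rot: [-179.7, 0.3, -179.0]
contact_force: [-0.1, -0.7, -1.6]
grip_width: 54.4
finger_force: 22.2
time_s: 10.1
tool_pos: [434.2, 10.8, 187.0]
eef_rot: [180.0, -0.2, -179.0]
contact_force: [1.2, -0.3, -1.5]
grip_width: 54.4
finger_force: 22.2
time_s: 10.9
tool_pos: [448.3, 237.8, 187.8]
eef_rot: [-179.9, -0.1, 176.0]
contact_force: [-1.0, -1.2, -1.5]
grip_width: 54.1
finger_force: 22.2
```

View pics/w7.png

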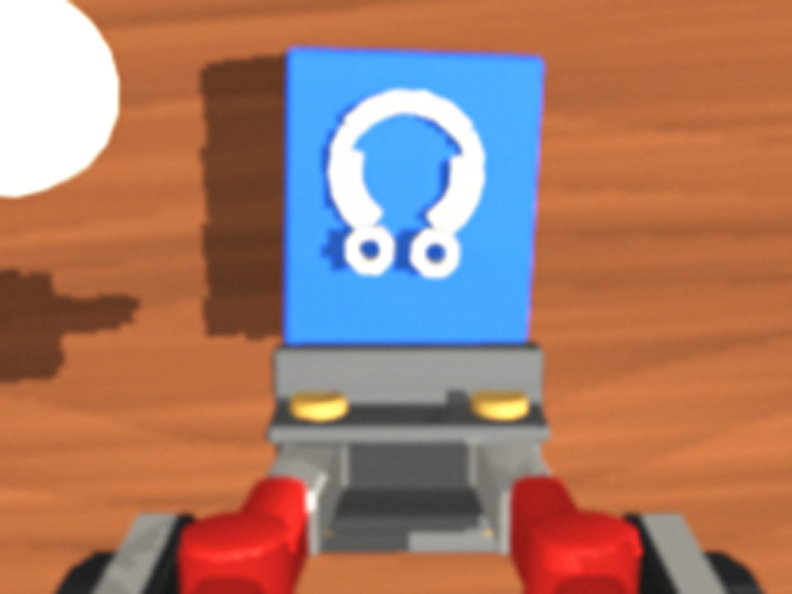

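The ring is clear: hole centres at crop (370,251) and (436,254), i.e. full image (312.1,206.1) and (332.1,207.0); the bar's lower front edge runs crop (275,345)–(543,345).

```bash
python3 - <<'E'
from h import *
import pickle
c,s=pickle.load(open('w7.pkl','rb'));p=np.array(s['tool_pos']);print(p,s['eef_rot'])
h=cv2.cvtColor(c['img'],cv2.COLOR_RGB2HSV)
white=cv2.inRange(h,(0,0,170),(180,90,255))
x0,y0,x1,y1=285,150,355,225
w=np.zeros_like(white);w[y0:y1,x0:x1]=white[y0:y1,x0:x1]
cs,hi=cv2.findContours(w,cv2.RETR_CCOMP,cv2.CHAIN_APPROX_NONE)
for k,q in enumerate(cs):
    if hi[0][k][3]>=0: print('hole',cv2.moments(q)['m00'],q.reshape(-1,2).mean(0))
f=lambda u,v:(200+(u+.5)/3.3-.5,130+(v+.5)/3.3-.5)
E=onz(c,[f(370,251),f(436,254)],49);E2=onz(c,[f(370,251),f(436,254)],45);print('eyes',E,E2,np.linalg.norm(E[1]-E[0]))
m=(E[0]+E[1])/2;yv=E[1]-E[0];print('mid',m,'yaw',np.degrees(np.arctan2(-yv[0],yv[1])))
for a,b,dz in(((275,346),(543,346),-11.5),((268,439),(549,439),0)):
    B=onz(c,[f(*a),f(*b)],p[2]+dz);v=B[1]-B[0];print('bar',B,np.linalg.norm(v),'yaw',np.degrees(np.arctan2(-v[0],v[1])))
S=onz(c,[f(290,48),f(544,58),f(284,343)],40);print('stand',S,np.linalg.norm(S[1]-S[0]))
print('proj pred bar',((proj(c,[p+[-18,-22,-11.5],p+[-18,22,-11.5]])-[200,130])*3.3).tolist())
E
```

```text
[448.61626068 237.43082326 188.10608136] [-1.79931471e+02 -7.33754667e-02  1.75902888e+02]
hole 31.0 [331.5        206.05555556]
hole 29.0 [311.9375 205.    ]
eyes [[434.57873551 228.32270598  49.        ]
 [436.6757314  246.17512216  49.        ]] [[435.2694765  228.13295201  45.        ]
 [437.39319132 246.2128352   45.        ]] 17.975153830927233
mid [435.62723346 237.24891407  49.        ] yaw -6.699426926334606
bar [[427.23048071 217.46126691 176.60608136]
 [430.35977847 261.59346991 176.60608136]] 44.24300901000432 yaw -4.055903740848975
bar [[439.41359576 216.39001587 188.10608136]
 [442.5575635  260.79723945 188.10608136]] 44.51837866841018 yaw -4.049701736744043
stand [[379.5682748  210.83907092  40.        ]
 [387.01393508 278.73468266  40.        ]
 [460.88905186 201.24091615  40.        ]] 68.30264965146067
proj pred bar [[263.76120055034147, 365.38682264980514], [528.8402636396681, 347.24314489208615]]
```

```bash
python3 -m crank '[0,0,0,0,0,0.028,0.36, 0.0141,-0.0031,0,0,0,0,0.36, 0,0,0.04,0,0,0,0.36, 0,0,0.035,0,0,0,0.36, 0,0,0.018,0,0,0,0.36, 0,0,0,0,0,0,0.36, 0,0,0,0,0,0,0.36, 0,0,0,0,0,0,0.36]' 60
python3 - <<'E'
from h import *
import pickle
c=cam('wrist');d=cam('side');s=st();pickle.dump((c,d,s),open('w8.pkl','wb'))
a=cv2.resize(c['img'][160:260,260:380],(450,375),interpolation=cv2.INTER_CUBIC);b=cv2.resize(d['img'][295:385,355:439],(350,375),interpolation=cv2.INTER_CUBIC)
cv2.imwrite('pics/j8.png',np.hstack([a,b])[:,:,::-1]);print(s['tool_pos'],s['eef_rot'],s['grip_width'])
E
```

```text
time_s: 11.75
tool_pos: [439.5, 237.7, 120.9]
eef_rot: [179.9, 0.1, 173.4]
contact_force: [0.0, -0.3, -1.3]
grip_width: 54.8
finger_force: 22.0
[439.39558946 237.8210763  120.71471678] [1.79930738e+02 1.23263290e-01 1.73408374e+02] 54.60302432090565
```

View pics/j8.png

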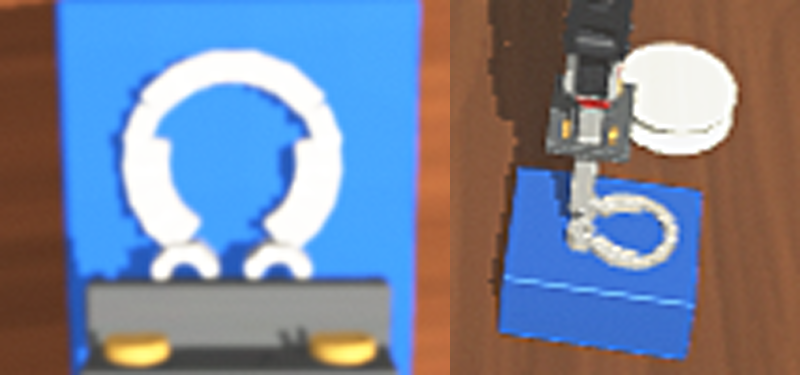

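The wrist crop shows both eyes just behind the bar (eye centres at crop x≈185 and 278, bar edge (87,285)–(390,282)); the side crop shows the jaw directly above the near eye.

```bash
python3 - <<'E'
from h import *
import pickle
c,d,s=pickle.load(open('w8.pkl','rb'));p=np.array(s['tool_pos']);
f=lambda u,v:(260+(u+.5)/3.75-.5,160+(v+.5)/3.75-.5)
E=onz(c,[f(185,240),f(278,242)],49);print('eye back edges',E, np.linalg.norm(E[1]-E[0]))
B=onz(c,[f(87,285),f(390,282)],p[2]-11.5);v=B[1]-B[0];u=np.array([v[1],-v[0],0])/np.linalg.norm(v)
print('bar',B,np.linalg.norm(v),np.degrees(np.arctan2(-v[0],v[1])))
o=B.mean(0)+18*u;e=E.mean(0)+6*u;print('pliers',o,'eyes mid',e,'diff',e-o)
g=cv2.cvtColor(c['img'],cv2.COLOR_RGB2GRAY)
# pins/eyes in side
f2=lambda u,v:(355+(u-450+.5)*84/350-.5,295+(v+.5)*90/375-.5)
J=f2(580,212);print('side jaw bottom px',J, 'pred jaw of pliers pin +y root', proj(d,[o*[1,1,0]+[1.1,13.5,p[2]-54],e*[1,1,0]+[1.1,9,49],e*[1,1,0]+[-1.1,-9,49]]))
E
```

```text
eye back edges [[426.85196742 229.07446863  49.        ]
 [429.29761888 246.66129192  49.        ]] 17.75605711855202
bar [[418.24722406 218.09775055 109.21471678]
 [422.91299874 261.99781609 109.21471678]] 44.14731257676105 -6.066719839006733
pliers [438.4793024  238.14542643 109.21471678] eyes mid [434.04119015 237.23376131  49.        ] diff [ -4.43811225  -0.91166512 -60.21471678]
side jaw bottom px (385.82, 345.5) pred jaw of pliers pin +y root [[386.68764057 345.40533375]
 [388.22731814 349.68125611]
 [389.16311773 342.51012446]]
```

```bash
python3 - <<'E'
from h import *
import pickle
c,d,s=pickle.load(open('w8.pkl','rb'));p=np.array(s['tool_pos'])
S=cv2.cvtColor(c['img'],cv2.COLOR_RGB2HSV)[:,:,1].astype(int)
for u in(308,309,310,333,334,335): print(u,S[215:242,u].tolist())
for v in(226,228,230): print(v,S[v,295:348].tolist())
c2,s2=pickle.load(open('w7.pkl','rb'));S=cv2.cvtColor(c2['img'],cv2.COLOR_RGB2HSV)[:,:,1]
print(S[196:218,306:338])
E
```

```text
308 [1, 5, 2, 2, 2, 2, 2, 1, 3, 10, 9, 5, 2, 3, 5, 91, 179, 199, 171, 94, 11, 8, 7, 7, 5, 5, 5]
309 [30, 2, 5, 3, 2, 2, 2, 2, 3, 14, 13, 5, 3, 3, 6, 98, 184, 197, 172, 95, 11, 6, 9, 7, 5, 7, 5]
310 [97, 24, 4, 5, 3, 2, 2, 8, 21, 3, 15, 5, 1, 1, 1, 79, 171, 202, 170, 96, 11, 8, 9, 7, 7, 5, 7]
333 [102, 15, 9, 6, 3, 3, 4, 2, 3, 13, 16, 5, 1, 1, 3, 87, 180, 199, 164, 89, 8, 8, 7, 5, 5, 7, 5]
334 [18, 9, 6, 3, 2, 2, 2, 3, 5, 12, 18, 6, 2, 4, 7, 98, 183, 200, 169, 88, 5, 8, 7, 5, 5, 7, 5]
335 [10, 7, 4, 2, 2, 2, 2, 2, 4, 9, 12, 6, 3, 3, 5, 89, 174, 196, 167, 92, 5, 8, 5, 3, 5, 3, 3]
226 [201, 202, 203, 204, 202, 202, 186, 131, 38, 11, 7, 5, 5, 5, 5, 5, 4, 5, 8, 4, 35, 90, 141, 178, 195, 201, 201, 203, 203, 202, 186, 145, 90, 22, 14, 10, 4, 5, 5, 6, 6, 6, 6, 5, 7, 61, 133, 173, 187, 186, 185, 186, 186]
228 [200, 202, 204, 203, 200, 180, 106, 18, 11, 6, 1, 0, 1, 3, 3, 1, 0, 0, 2, 4, 8, 4, 49, 128, 187, 200, 202, 203, 201, 187, 125, 28, 16, 11, 4, 0, 0, 0, 1, 4, 3, 2, 2, 3, 6, 5, 32, 112, 170, 186, 185, 186, 185]
230 [201, 202, 201, 203, 182, 78, 4, 4, 2, 3, 2, 14, 61, 91, 98, 79, 37, 3, 4, 
[... 2359 characters left out ...]
2   2   2   2   2   2  10  59 129]
 [184 179 155 126 111 109 104  95 102 136 170 184 184 185 186 185 185 188
  195 197 183 133  69  29  18  18  18  20  36  79 136 174]
 [185 184 183 179 176 173 173 171 175 179 184 185 183 183 182 185 185 187
  187 186 188 175 151 127 116 111 111 115 129 156 180 183]
 [184 184 184 184 186 185 184 184 185 183 185 184 184 185 184 183 184 183
  183 184 184 184 181 179 175 173 174 174 179 185 184 185]
 [186 184 185 183 183 184 185 184 184 184 183 183 185 185 182 184 184 184
  183 183 184 184 185 186 185 184 185 183 185 185 184 184]
 [184 184 184 184 184 184 185 184 183 183 183 184 183 184 184 184 184 183
  185 184 184 183 184 184 184 182 185 183 183 184 184 184]]
```

```bash
python3 - <<'E'
from h import *
import pickle
c,d,s=pickle.load(open('w8.pkl','rb'));p=np.array(s['tool_pos']);c2,s2=pickle.load(open('w7.pkl','rb'));p2=np.array(s2['tool_pos'])
u=np.array([np.cos(np.radians(-6.5)),np.sin(np.radians(-6.5)),0])
A=onz(c2,[(311.7,204.9),(331.5,206.0)],44.5);print('w7 eyes',A.mean(0),np.linalg.norm(A[1]-A[0]))
B=onz(c,[(308.8,229.9),(333.8,230)],49);print('w8 eyes',B.mean(0)+3.5*u,np.linalg.norm(B[1]-B[0]))
for cc,q,r,uu in((c,p,(235,233,-12),[(283.2,234.2),(364,233.6)]),):
    g=cv2.cvtColor(cc['img'],cv2.COLOR_RGB2HSV)[:,:,1].astype(int)
    for col in(295,320,345,355): print(col,g[228:240,col].tolist())
    print(g[236,275:290].tolist(),g[236,355:372].tolist())
    D=onz(cc,uu,q[2]-11.5);print('bar o',D.mean(0)+18*u,np.linalg.norm(D[1]-D[0]),q)
g=cv2.cvtColor(c2['img'],cv2.COLOR_RGB2HSV)[:,:,1].astype(int)
for col in(295,320,345): print(col,g[228:242,col].tolist())
E
```

```text
w7 eyes [435.74979264 237.05491731  44.5       ] 18.050074417677035
w8 eyes [435.98000882 236.89970743  49.        ] 17.97942236097007
295 [200, 202, 201, 201, 197, 179, 114, 16, 6, 5, 3, 5]
320 [200, 203, 201, 202, 194, 169, 90, 8, 8, 5, 5, 5]
345 [185, 186, 185, 187, 186, 183, 138, 30, 6, 5, 5, 7]
355 [186, 185, 186, 187, 187, 182, 140, 28, 8, 7, 3, 5]
[165, 132, 77, 158, 195, 200, 197, 164, 82, 15, 6, 8, 6, 8, 4] [8, 8, 12, 8, 8, 8, 10, 8, 79, 146, 176, 185, 185, 185, 152, 104, 113]
bar o [437.73967398 238.29813235 109.21471678] 44.10009422991133 [439.39558946 237.8210763  120.71471678]
295 [185, 185, 184, 186, 187, 184, 144, 32, 6, 5, 3, 2, 3, 5]
320 [185, 185, 186, 186, 187, 183, 144, 28, 10, 7, 5, 5, 5, 3]
345 [183, 186, 184, 183, 185, 183, 136, 23, 8, 5, 3, 5, 6, 5]
```

```bash
python3 -m crank '[0.0022,-0.0021,0,0,0,0,0.36, 0,0,0.004,0,0,0,0.36, 0,0,0.004,0,0,0,0.36, 0,0,0.003,0,0,0,0.36, 0,0,0.003,0,0,0,0.36, 0,0,0.002,0,0,0,0.36, 0,0,0,0,0,0,0.36, 0,0,0,0,0,0,0.36]' 60
python3 - <<'E'
from h import *
s=st();print(s['tool_pos'],s['contact_force'])
E
```

```text
time_s: 12.65
tool_pos: [436.6, 236.1, 107.1]
eef_rot: [-180.0, -0.0, 173.4]
contact_force: [0.3, -0.4, -0.7]
grip_width: 54.9
finger_force: 22.0
[436.56854665 236.06509573 107.10062613] [ 0.30755252 -0.43601442 -0.70292658]
```

```bash
python3 -m crank '[0,0,0,0,0,0,0.36]' 60
cat > m.py <<'E'
from h import *
def bar():
    c=cam('wrist');s=st();p=np.array(s['tool_pos']);g=cv2.cvtColor(c['img'],cv2.COLOR_RGB2HSV)[:,:,1].astype(float)
    u=np.array([np.cos(np.radians(-6.5)),np.sin(np.radians(-6.5)),0])
    rows=[]
    for col in(291,300,316,320,324,345,352):
        k=np.nonzero(g[222:250,col]<60)[0]
        a=[r for r in range(224,245) if g[r,col]>100 and g[r+1:r+5,col].max()<100]
        if a: r=a[0]; rows.append((col,round(r+(g[r,col]-96)/(g[r,col]-g[r+1,col]),2)))
    r=np.median([x[1] for x in rows])
    L=[i for i in range(270,300) if g[int(r)+3:int(r)+6,i].mean()>90 and g[int(r)+3:int(r)+6,i+1].mean()<=90]
    Rr=[i for i in range(345,375) if g[int(r)+3:int(r)+6,i].mean()<=90 and g[int(r)+3:int(r)+6,i+1].mean()>90]
    print(rows,L,Rr)
    D=onz(c,[(L[-1]+.5,r),(Rr[0]+.5,r)],p[2]-11.5);print('o',D.mean(0)+18*u,np.linalg.norm(D[1]-D[0]),p,s['contact_force'])
    return c
if __name__=='__main__':bar()
E
python3 m.py
```

```text
time_s: 12.75
tool_pos: [436.6, 236.1, 107.2]
eef_rot: [180.0, 0.0, 173.4]
contact_force: [-0.2, -1.0, -0.2]
grip_width: 54.8
finger_force: 22.0
[(291, np.float64(234.23)), (300, np.float64(234.37)), (316, np.float64(232.45)), (320, np.float64(234.3)), (324, np.float64(234.11)), (345, np.float64(234.26)), (352, np.float64(234.38))] [276, 282] [363]
o [435.05415955 236.3253984   95.78853112] 44.178708745824345 [436.6773706  236.11785011 107.28853112] [-0.11352428 -0.55458169 -1.52292405]
```

```bash
python3 -m crank '[-0.001,0.0009,0,0,0,0,0.36, 0,0,0.002,0,0,0,0.36, 0,0,0.002,0,0,0,0.36, 0,0,0,0,0,0,0.36, 0,0,0,0,0,0,0.36]' 60
python3 m.py
```

```text
time_s: 13.3
tool_pos: [437.3, 236.6, 104.0]
eef_rot: [-180.0, -0.0, 173.4]
contact_force: [-0.5, -0.3, -2.0]
grip_width: 54.4
finger_force: 22.0
[(291, np.float64(234.21)), (300, np.float64(234.4)), (316, np.float64(234.04)), (320, np.float64(234.39)), (324, np.float64(234.25)), (345, np.float64(234.26)), (352, np.float64(234.39))] [275, 282] [363]
o [435.65649028 236.82735389  92.59929527] 44.16286822970649 [437.37349901 236.64569787 104.09929527] [ 0.03343438  0.15886208 -1.92701031]
```

```bash
python3 -m crank '[0,0,0.0012,0,0,0,0.36, 0,0,0,0,0,0,0.36, 0,0,0,0,0,0,0.36]' 60
python3 -m crank '[0,0,0.0012,0,0,0,0.36, 0,0,0,0,0,0,0.36, 0,0,0,0,0,0,0.36]' 60
```

```text
time_s: 13.65
tool_pos: [437.5, 236.7, 103.3]
eef_rot: [180.0, 0.0, 173.4]
contact_force: [-0.5, 0.5, -0.6]
grip_width: 54.4
finger_force: 22.0
time_s: 13.95
tool_pos: [437.9, 236.8, 103.1]
eef_rot: [180.0, 0.1, 173.4]
contact_force: [-0.2, -1.0, 5.0]
grip_width: 54.5
finger_force: 22.8
```

```bash
python3 -m crank '[0,0,-0.0004,0,0,0,0.39, 0,0,-0.0004,0,0,0,0.42, 0,0,-0.0004,0,0,0,0.45, 0,0,0,0,0,0,0.45, 0,0,0,0,0,0,0.45]' 100
python3 -m crank '[0,0,-0.0004,0,0,0,0.48, 0,0,-0.0004,0,0,0,0.51, 0,0,0,0,0,0,0.51, 0,0,0,0,0,0,0.51]' 100
```

```text
time_s: 14.45
tool_pos: [438.7, 236.6, 105.0]
eef_rot: [180.0, 0.2, 173.4]
contact_force: [-1.1, -1.7, 11.1]
grip_width: 47.9
finger_force: 32.3
time_s: 14.85
tool_pos: [439.1, 236.2, 106.2]
eef_rot: [-180.0, 0.2, 173.4]
contact_force: [-1.4, -5.4, 15.1]
grip_width: 42.3
finger_force: 35.9
```

```bash
python3 -m crank '[0,0,-0.002,0,0,0,0.51, 0,0,0,0,0,0,0.51, 0,0,0,0,0,0,0.51]' 100
python3 -m crank '[0,0,-0.001,0,0,0,0.54, 0,0,-0.001,0,0,0,0.57, 0,0,0,0,0,0,0.57, 0,0,0,0,0,0,0.57]' 100
python3 m.py
```

```text
time_s: 15.15
tool_pos: [438.2, 236.1, 106.3]
eef_rot: [-180.0, 0.1, 173.4]
contact_force: [-0.4, -4.1, 8.8]
grip_width: 42.3
finger_force: 32.9
time_s: 15.55
tool_pos: [437.8, 236.4, 107.3]
eef_rot: [-180.0, 0.1, 173.4]
contact_force: [0.6, -1.8, 6.1]
grip_width: 37.2
finger_force: 34.1
[(291, np.float64(232.63)), (316, np.float64(232.87)), (320, np.float64(232.93)), (324, np.float64(232.9)), (352, np.float64(232.61))] [276, 282] [361]
o [435.37945978 236.16479982  95.79206492] 43.041275157151155 [437.83527222 236.40804621 107.29206492] [-0.74450185 -2.72042574  6.40810407]
```

```bash
python3 -m crank '[0,0,-0.001,0,0,0,0.595, 0,0,-0.001,0,0,0,0.62, 0,0,0,0,0,0,0.625, 0,0,0,0,0,0,0.625]' 110
cat > e.py <<'E'
from m import *
c=bar();z=float(__import__('sys').argv[1])
g=cv2.cvtColor(c['img'],cv2.COLOR_RGB2HSV)
w=cv2.inRange(g,(0,0,130),(180,90,255))
for r in range(214,234,2):
    k=np.nonzero(w[r,255:390])[0]+255; 
    if len(k):
        sp=np.split(k,np.nonzero(np.diff(k)>1)[0]+1); print(r,[(int(a[0]),int(a[-1])) for a in sp], np.round(np.diff(onz(c,[(k[0]-.5,r),(k[-1]+.5,r)],z)[:,1]),1))
E
python3 e.py 49
```

```text
time_s: 16.0
tool_pos: [437.2, 236.7, 108.1]
eef_rot: [-180.0, -0.0, 173.4]
contact_force: [0.3, -1.1, 1.3]
grip_width: 32.5
finger_force: 37.0
[(300, np.float64(232.32)), (316, np.float64(232.62)), (320, np.float64(232.61)), (324, np.float64(232.63))] [282] [362]
o [434.62700944 236.76051407  96.57042964] 43.580868027270746 [437.21838374 236.70032786 108.07042964] [ 0.55887835 -0.57818098  1.62330457]
214 [(286, 298), (347, 359), (375, 375)] [60.3]
216 [(286, 298), (347, 359), (375, 375)] [60.4]
218 [(286, 299), (346, 359), (375, 375)] [60.5]
220 [(287, 299), (346, 358), (375, 375)] [59.9]
222 [(287, 300), (345, 358), (375, 375)] [60.]
224 [(288, 301), (344, 357), (375, 375)] [59.4]
226 [(288, 302), (343, 357), (375, 375)] [59.5]
228 [(290, 303), (342, 356), (375, 375)] [58.2]
230 [(291, 300), (344, 355)] [44.]
232 [(299, 299), (345, 354)] [38.]
```

```bash
python3 -m crank '[0,0,-0.003,0,0,0,0.625, 0,0,-0.006,0,0,0,0.625, 0,0,-0.015,0,0,0,0.625, 0,0,-0.03,0,0,0,0.625, 0,0,-0.04,0,0,0,0.625, 0,0,-0.03,0,0,0,0.625, 0,0,-0.016,0,0,0,0.625, 0,0,0,0,0,0,0.625]' 110
python3 e.py 154
```

```text
time_s: 16.85
tool_pos: [438.6, 237.2, 215.9]
eef_rot: [179.9, 0.2, 173.4]
contact_force: [1.1, -0.2, -1.5]
grip_width: 32.9
finger_force: 36.1
[(300, np.float64(231.5)), (316, np.float64(232.37)), (320, np.float64(232.37)), (324, np.float64(232.35)), (345, np.float64(232.07))] [282] [362]
o [436.44286503 237.27044166 202.48613368] 44.00475551274435 [437.81474467 236.89694022 213.98613368] [ 0.72527856  0.09805632 -2.52204836]
214 [(286, 299), (347, 359)] [50.1]
216 [(286, 299), (347, 359)] [50.2]
218 [(286, 299), (347, 359)] [50.3]
220 [(287, 300), (346, 359)] [49.7]
222 [(287, 301), (346, 359)] [49.8]
224 [(288, 301), (345, 359)] [49.1]
226 [(288, 303), (343, 359)] [49.2]
228 [(290, 303), (343, 356), (359, 359)] [47.9]
230 [(291, 299), (345, 355)] [44.6]
232 [(346, 355)] [6.9]
```

The ring moves with the tool (same pixels as before the lift), so it is held. To the gearbox.

```bash
python3 -m crank '[-0.0122,-0.0177,0,0,0,0,0.625, -0.0245,-0.0354,0,0,0,0,0.625, -0.0245,-0.0354,0,0,0,0,0.625, -0.0245,-0.0354,0,0,0,0,0.625, -0.0245,-0.0354,0,0,0,0,0.625, -0.0245,-0.0354,0,0,0,0,0.625, -0.0245,-0.0354,0,0,0,0,0.625, -0.0245,-0.0354,0,0,0,0,0.625]' 110
python3 -m crank '[-0.0245,-0.0354,0,0,0,0,0.625, -0.0245,-0.0354,0,0,0,0,0.625, -0.0122,-0.0177,0,0,0,0,0.625, 0,0,0,0,0,0,0.625, 0,0,0,0,0,0,0.625, 0,0,0,0,0,0,0.625]' 110
python3 e.py 154
python3 - <<'E'
from h import *
import pickle
c=cam('wrist');pickle.dump((c,st()),open('w9.pkl','wb'))
g=cv2.cvtColor(c['img'],cv2.COLOR_RGB2HSV)
for r in range(168,236,3): print(r,' '.join('%d/%d/%d'%tuple(g[r,u]) for u in range(288,360,6)))
E
```

```text
time_s: 17.7
tool_pos: [550.8, 21.8, 211.1]
eef_rot: [-180.0, -0.2, 173.4]
contact_force: [0.3, 0.8, -1.5]
grip_width: 32.8
finger_force: 36.1
time_s: 18.3
tool_pos: [588.8, -47.0, 212.7]
eef_rot: [180.0, -0.1, 173.5]
contact_force: [-0.4, -0.3, -2.2]
grip_width: 32.8
finger_force: 36.0
[(316, np.float64(232.43)), (320, np.float64(232.41)), (324, np.float64(232.35))] [282] [366]
o [586.13646541 -45.86824507 201.57130956] 45.68290931083506 [588.93949256 -46.98417179 213.07130956] [ 0.30299579  0.20850082 -1.81225598]
214 [(284, 299), (318, 335), (347, 367), (377, 389)] [71.]
216 [(285, 299), (323, 329), (347, 366), (377, 389)] [70.4]
218 [(286, 299), (347, 365), (378, 389)] [69.8]
220 [(286, 300), (346, 363), (379, 388)] [69.3]
222 [(287, 301), (346, 362), (382, 385), (387, 389)] [69.4]
224 [(287, 302), (344, 360), (382, 384)] [66.1]
226 [(288, 302), (343, 358), (376, 378)] [61.4]
228 [(290, 305), (342, 357), (370, 373)] [56.8]
230 [(291, 308), (342, 356), (365, 368)] [52.8]
232 [(301, 306), (308, 310), (342, 353), (362, 365)] [44.1]
168 28/13/241 23/19/238 28/127/255 28/125/255 28/12
[... 2104 characters left out ...]
255 28/129/255 28/127/255 28/125/255 28/121/255 28/125/255 15/2/253 15/2/254
222 38/16/234 30/2/254 20/20/251 28/124/255 27/130/255 28/128/255 28/125/255 28/124/255 28/126/255 28/123/255 30/1/254 30/2/254
225 63/46/149 23/16/201 21/14/233 27/132/255 28/127/255 28/126/255 28/127/255 28/126/255 28/125/255 27/127/254 15/2/254 30/1/254
228 69/112/123 22/15/188 22/19/197 26/101/254 28/126/255 28/129/255 28/124/255 28/126/255 28/124/255 28/83/255 0/1/255 20/3/254
231 69/98/102 21/19/136 41/29/167 22/32/210 20/148/241 22/151/248 22/150/248 22/149/249 21/152/245 23/53/253 20/10/240 51/26/199
234 40/6/123 40/6/124 30/4/124 23/8/128 45/8/127 60/4/127 0/0/128 40/6/129 0/0/128 40/6/131 30/4/131 15/4/134
```

```bash
cat > p.py <<'E'
from h import *
import pickle,sys
from scipy.optimize import least_squares
def fit(c,verbose=1):
    g=cv2.cvtColor(c['img'],cv2.COLOR_RGB2HSV)
    b=cv2.inRange(g,(17,60,150),(32,200,255)); b[:120]=0;b[234:]=0;b[:,:240]=0;b[:,410:]=0
    cs,_=cv2.findContours(b,cv2.RETR_EXTERNAL,cv2.CHAIN_APPROX_NONE)
    q=np.vstack([k.reshape(-1,2) for k in cs if len(k)>15]).astype(float)
    q=cv2.convexHull(q.astype(np.float32)).reshape(-1,2); q=q[q[:,1]<229]
    out=[]
    for z in range(84,112,4):
        P=onz(c,q,z)[:,:2]
        f=lambda x:np.hypot(P[:,0]-x[0],P[:,1]-x[1])-x[2]
        r=least_squares(f,[*P.mean(0),34],loss='soft_l1');out.append((z,*np.round(r.x,2),round(float(np.median(abs(f(r.x)))),2)))
    print(len(q),q.min(0),q.max(0));[print(o) for o in out]
if __name__=='__main__':
    c,s=pickle.load(open('w9.pkl','rb'));fit(c)
    g=cv2.cvtColor(c['img'],cv2.COLOR_RGB2HSV)[:,:,1].astype(int)
    for r in range(198,218,2): print(r,g[r,300:352].tolist())
E
python3 p.py
```

```text
27 [286. 156.] [364. 226.]
(84, np.float64(565.86), np.float64(-42.92), np.float64(33.73), 0.13)
(88, np.float64(565.27), np.float64(-42.86), np.float64(33.28), 0.13)
(92, np.float64(564.68), np.float64(-42.81), np.float64(32.84), 0.13)
(96, np.float64(564.09), np.float64(-42.76), np.float64(32.4), 0.12)
(100, np.float64(563.5), np.float64(-42.71), np.float64(31.95), 0.12)
(104, np.float64(562.91), np.float64(-42.66), np.float64(31.51), 0.12)
(108, np.float64(562.32), np.float64(-42.6), np.float64(31.07), 0.12)
198 [55, 115, 154, 169, 170, 170, 157, 119, 59, 24, 16, 19, 12, 5, 2, 2, 2, 2, 2, 2, 2, 3, 2, 2, 2, 2, 2, 3, 2, 2, 2, 2, 3, 2, 2, 2, 2, 3, 3, 2, 2, 2, 2, 6, 36, 66, 27, 7, 2, 2, 2, 2]
200 [152, 168, 169, 167, 170, 169, 166, 134, 70, 29, 18, 18, 14, 5, 2, 2, 2, 2, 2, 2, 3, 2, 3, 3, 2, 2, 2, 2, 3, 2, 2, 3, 2, 2, 2, 2, 2, 3, 3, 2, 2, 2, 2, 8, 52, 108, 105, 62, 20, 5, 2, 1]
202 [60, 93, 140, 164, 170, 170, 167, 149, 100, 46, 22, 19, 17, 5, 2, 2, 2, 2, 2, 2, 2, 2, 2, 3, 2, 2, 2, 2, 2, 2, 2, 2, 3, 2, 3, 2, 2, 2, 3, 2, 3, 2, 6, 25, 83, 109, 95, 61, 23, 6, 1, 0]
204 [3, 20, 88, 151, 1
[... 760 characters left out ...]
5, 169, 164, 143, 129, 129, 138, 143, 151, 164, 170, 168, 163, 145, 115, 79, 46, 28, 18, 17, 11, 9, 6, 6, 5, 5, 5, 5, 6, 7, 7, 8, 8, 9, 13, 17, 31, 65, 101, 121, 126, 128, 126, 126, 127, 126, 104, 25, 1, 1, 1, 1]
214 [146, 170, 163, 141, 129, 128, 128, 128, 131, 139, 144, 142, 142, 142, 147, 152, 139, 114, 85, 62, 51, 45, 41, 34, 26, 23, 21, 24, 23, 25, 30, 42, 55, 67, 84, 102, 115, 125, 127, 127, 126, 125, 124, 125, 122, 125, 113, 45, 2, 0, 1, 1]
216 [140, 170, 162, 143, 129, 127, 126, 125, 124, 123, 123, 122, 125, 124, 127, 131, 130, 125, 121, 117, 111, 107, 102, 98, 91, 87, 88, 89, 88, 91, 105, 117, 122, 125, 127, 127, 126, 125, 125, 124, 123, 123, 121, 123, 122, 126, 111, 24, 0, 0, 0, 0]
```

```bash
python3 - <<'E'
from h import *
import pickle
c,s=pickle.load(open('w9.pkl','rb'));p=np.array(s['tool_pos']);print(p)
u=np.array([np.cos(np.radians(-6.5)),np.sin(np.radians(-6.5)),0])
for dz in(-16.6,-14.5):
    D=onz(c,[(282.5,232.4),(362.5,232.4)],p[2]+dz);o=D.mean(0)+18*u;print('bar w',np.linalg.norm(D[1]-D[0]),'pliers',o,'ring bore',o-21*u)
g=cv2.cvtColor(c['img'],cv2.COLOR_RGB2HSV)[:,:,1].astype(float)
pts=[]
for r in range(198,214,2):
    L=[i for i in range(303,322) if g[r,i]>85>=g[r,i+1]];Rr=[i for i in range(330,348) if g[r,i]<=63<g[r,i+1]]
    if L and Rr: pts+=[(L[-1]+.5,r),(Rr[0]+.5,r)]
pts+=[(326,215.6)]
pts=np.array(pts);print(pts.tolist())
for z in(98,102,106):
    P=onz(c,pts,z)[:,:2]
    A=np.c_[2*P,np.ones(len(P))];x=np.linalg.lstsq(A,(P**2).sum(1),rcond=None)[0];r=np.sqrt(x[2]+x[0]**2+x[1]**2)
    print(z,x[:2],r,np.round(np.hypot(*(P-x[:2]).T)-r,1))
E
```

```text
[589.02586901 -46.99931749 213.26087749]
bar w 44.71951398137859 pliers [587.47161863 -47.0792777  196.66087749] ring bore [566.60660966 -44.70201021 196.66087749]
bar w 44.22898122797239 pliers [586.93903906 -47.01268076 198.76087749] ring bore [566.07403009 -44.63541327 198.76087749]
[[307.5, 198.0], [344.5, 198.0], [307.5, 200.0], [344.5, 200.0], [308.5, 202.0], [343.5, 202.0], [308.5, 204.0], [343.5, 204.0], [309.5, 206.0], [342.5, 206.0], [311.5, 208.0], [340.5, 208.0], [312.5, 210.0], [339.5, 210.0], [314.5, 212.0], [336.5, 212.0], [326.0, 215.6]]
98 [565.34918007 -41.8929065 ] 15.292810166663156 [-0.  -0.   0.1  0.2 -0.3 -0.3  0.2  0.2  0.1  0.2 -0.4 -0.3  0.1  0.1
  0.2 -0.2  0. ]
102 [564.73817165 -41.85260961] 15.08195322475107 [-0.  -0.   0.1  0.2 -0.3 -0.3  0.2  0.2  0.1  0.2 -0.4 -0.3  0.1  0.1
  0.2 -0.2  0. ]
106 [564.12716323 -41.81231273] 14.871096282817598 [-0.  -0.   0.1  0.2 -0.3 -0.3  0.2  0.2  0.1  0.2 -0.3 -0.3  0.1  0.1
  0.2 -0.2  0. ]
```

```bash
python3 -m crank '[0.0024,0.0029,0.01,0,0,0,0.625, 0,0,0.014,0,0,0,0.625, 0,0,0.012,0,0,0,0.625, 0,0,0.008,0,0,0,0.625, 0,0,0,0,0,0,0.625, 0,0,0,0,0,0,0.625, 0,0,0,0,0,0,0.625]' 110
python3 - <<'E'
from h import *
import pickle
c=cam('wrist');s=st();p=np.array(s['tool_pos']);pickle.dump((c,s),open('w10.pkl','wb'));print(p)
g=cv2.cvtColor(c['img'],cv2.COLOR_RGB2HSV)[:,:,1].astype(int);v=cv2.cvtColor(c['img'],cv2.COLOR_RGB2HSV)[:,:,2].astype(int)
for r in range(166,236,4): print(r,g[r,280:366:2].tolist())
for r in(190,200): print(v[r,280:366:2].tolist())
from p import fit; fit(c)
E
```

```text
time_s: 19.1
tool_pos: [588.2, -45.9, 180.9]
eef_rot: [-180.0, 0.0, 173.4]
contact_force: [0.0, -0.4, -1.9]
grip_width: 32.6
finger_force: 36.0
[588.24088516 -45.92996335 180.94067742]
166 [112, 104, 26, 0, 0, 1, 8, 10, 16, 52, 114, 129, 126, 125, 124, 123, 125, 123, 122, 120, 122, 123, 124, 123, 122, 120, 120, 119, 120, 122, 122, 121, 120, 118, 76, 9, 0, 0, 0, 0, 0, 0, 7]
170 [91, 21, 11, 10, 10, 14, 27, 88, 126, 126, 125, 123, 124, 123, 123, 125, 126, 127, 125, 125, 123, 121, 120, 121, 122, 123, 121, 120, 119, 119, 118, 119, 118, 119, 119, 118, 119, 55, 0, 0, 0, 0, 0]
174 [18, 14, 14, 15, 16, 68, 125, 126, 125, 127, 126, 126, 126, 126, 125, 124, 122, 121, 123, 124, 123, 121, 120, 121, 120, 120, 119, 118, 121, 119, 121, 121, 121, 122, 123, 121, 118, 119, 107, 14, 0, 0, 0]
178 [15, 14, 15, 24, 93, 128, 129, 127, 127, 124, 124, 122, 123, 127, 127, 124, 125, 115, 73, 52, 51, 49, 51, 53, 47, 66, 111, 120, 125, 124, 123, 120, 118, 119, 119, 118, 120, 120, 121, 120, 104, 0, 0]
182 [16, 15, 40, 124, 153, 152, 156, 165, 166, 166, 168, 169, 161, 81, 14, 4, 2, 1, 1, 1, 1, 2, 2, 2, 1, 1, 1, 2,
[... 2525 characters left out ...]
 254, 255, 254, 243, 216, 211, 214, 206, 220, 253, 254, 254, 253, 253, 253, 253, 254, 254, 254, 254, 254, 229, 189, 186, 179, 253, 255, 255, 254, 254, 255, 255, 255, 255, 255, 255, 255]
26 [281. 159.] [367. 224.]
(84, np.float64(565.82), np.float64(-42.84), np.float64(33.77), 0.11)
(88, np.float64(565.15), np.float64(-42.76), np.float64(33.27), 0.11)
(92, np.float64(564.48), np.float64(-42.69), np.float64(32.78), 0.11)
(96, np.float64(563.8), np.float64(-42.61), np.float64(32.28), 0.1)
(100, np.float64(563.13), np.float64(-42.54), np.float64(31.78), 0.1)
(104, np.float64(562.46), np.float64(-42.46), np.float64(31.29), 0.1)
(108, np.float64(561.78), np.float64(-42.39), np.float64(30.79), 0.1)
```

```bash
cat > q.py <<'E'
from h import *
import pickle,sys
def cross(g,r,a,b,th):  # subpixel crossing along row r from col a to b
    st_=1 if b>a else -1
    for i in range(a,b,st_):
        x,y=g[r,i],g[r,i+st_]
        if (x-th)*(y-th)<=0 and x!=y: return i+st_*(x-th)/(x-y)
def circ(P):
    A=np.c_[2*P,np.ones(len(P))];x=np.linalg.lstsq(A,(P**2).sum(1),rcond=None)[0];return x[0],x[1],np.sqrt(x[2]+x[0]**2+x[1]**2)
c,s=pickle.load(open(sys.argv[1],'rb'));p=np.array(s['tool_pos']);rz=p[2]-68
u=np.array([np.cos(np.radians(-6.5)),np.sin(np.radians(-6.5)),0])
g=cv2.cvtColor(c['img'],cv2.COLOR_RGB2HSV)[:,:,1].astype(float);gt=g.T
# ring outer: back arc (columns from above) and sides (rows from outside)
back=[(u_,cross(gt,u_,165,190,62)) for u_ in range(312,336,3)]
back=[b for b in back if b[1]];B=onz(c,back,rz+4)
print('back',np.round([b[1] for b in back],1))
arc=back+[(cross(g,r,284,310,62),r) for r in(184,186,188,190,192,194)]+[(cross(g,r,362,330,62),r) for r in(184,186,188,190,192,194)]
arc=[a for a in arc if a[0] and a[1]]
x,y,R_=circ(onz(c,arc,rz+4)[:,:2]);print('ring arc centre',x,y,R_)
si=onz(c,[(cross(g,212,280+4,310,62),212),(cross(g,212,364,340,62),212)],rz+4);print('sides',si[:,:2].tolist(),np.linalg.norm(si[1]-si[0]),'mid',si.mean(0))
D=onz(c,[(282.5,232.4),(362.5,232.4)],p[2]-16);o=D.mean(0)+18*u;print('bore via bar',(o-21*u)[:2])
E
python3 q.py w10.pkl
python3 - <<'E'
from h import *
import pickle
c,s=pickle.load(open('w10.pkl','rb'))
g=cv2.cvtColor(c['img'],cv2.COLOR_RGB2HSV)[:,:,1].astype(float)
pts=[]
for r in range(206,221,2):
    L=[i for i in range(300,320) if g[r,i]>85>=g[r,i+1]];Rr=[i for i in range(328,348) if g[r,i]<=63<g[r,i+1]]
    if L:pts.append((L[-1]+.5,r))
    if Rr:pts.append((Rr[0]+.5,r))
for u in(318,322,326,330):
    k=[r for r in range(216,228) if g[r,u]<=70<g[r+1,u]]; 
    if k: pts.append((u,k[0]+.5))
pts=np.array(pts);print(pts.tolist())
for z in(98,102,106):
    P=onz(c,pts,z)[:,:2]
    A=np.c_[2*P,np.ones(len(P))];x=np.linalg.lstsq(A,(P**2).sum(1),rcond=None)[0];r=np.sqrt(x[2]+x[0]**2+x[1]**2)
    print(z,x[:2],r,np.round(np.hypot(*(P-x[:2]).T)-r,1))
E
```

```text
back [179.7 178.6 177.8 177.8 177.8 177.8 178.1 179.3]
ring arc centre 565.7232829953155 -43.39499882321161 22.383013704178435
sides [[563.7829637225946, -68.32981890928427], [569.550419000957, -18.77066700770523]] 49.8936176037747 mid [566.66669136 -43.55024296 116.94067742]
bore via bar [565.77636812 -43.62992553]
[[303.5, 206.0], [304.5, 208.0], [343.5, 208.0], [304.5, 210.0], [343.5, 210.0], [305.5, 212.0], [342.5, 212.0], [306.5, 214.0], [341.5, 214.0], [307.5, 216.0], [340.5, 216.0], [308.5, 218.0], [338.5, 218.0], [310.5, 220.0], [336.5, 220.0], [318.0, 224.5], [322.0, 224.5], [326.0, 224.5], [330.0, 223.5]]
98 [565.4656652  -42.77531563] 14.691130084957225 [ 0.3 -0.3 -0.   0.   0.3 -0.2  0.  -0.3 -0.  -0.1  0.1  0.2 -0.2  0.2
 -0.1  0.5 -0.1 -0.1 -0.2]
102 [564.76140422 -42.69717995] 14.463203858886065 [ 0.3 -0.3 -0.   0.   0.3 -0.2  0.  -0.3 -0.  -0.1  0.1  0.2 -0.2  0.2
 -0.1  0.5 -0.1 -0.1 -0.2]
106 [564.05714324 -42.61904426] 14.235277632779624 [ 0.3 -0.3 -0.   0.   0.3 -0.2  0.  -0.3 -0.  -0.1  0.1  0.2 -0.2  0.2
 -0.1  0.5 -0.1 -0.1 -0.2]
```

```bash
python3 -m crank '[0.0009,0.0009,0.004,0,0,0,0.625, 0,0,0.004,0,0,0,0.625, 0,0,0.002,0,0,0,0.625, 0,0,0,0,0,0,0.625, 0,0,0,0,0,0,0.625, 0,0,0,0,0,0,0.625]' 110
python3 - <<'E'
from h import *
import pickle
c=cam('wrist');s=st();pickle.dump((c,s),open('w11.pkl','wb'));print(s['tool_pos'],s['contact_force'])
g=cv2.cvtColor(c['img'],cv2.COLOR_RGB2HSV)[:,:,1].astype(int)
for r in range(192,234,3): print(r,g[r,290:360:2].tolist())
from p import fit; fit(c)
E
python3 q.py w11.pkl
```

```text
time_s: 19.75
tool_pos: [587.3, -45.1, 172.9]
eef_rot: [-180.0, 0.0, 173.4]
contact_force: [-0.4, 0.4, -1.3]
grip_width: 32.6
finger_force: 36.0
[587.35354078 -45.03578999 172.99770461] [-0.11398793 -0.78595194 -1.75247945]
192 [153, 145, 137, 48, 12, 3, 2, 2, 6, 61, 38, 11, 9, 9, 8, 6, 4, 4, 3, 3, 3, 5, 18, 48, 44, 5, 2, 2, 3, 13, 56, 120, 125, 124, 125]
195 [131, 110, 18, 1, 2, 2, 8, 60, 104, 28, 13, 10, 8, 3, 2, 2, 2, 2, 2, 2, 2, 2, 5, 11, 22, 80, 25, 8, 3, 2, 1, 24, 112, 126, 124]
198 [97, 10, 2, 2, 3, 55, 153, 124, 31, 16, 9, 4, 3, 2, 2, 2, 2, 2, 3, 2, 2, 2, 2, 2, 4, 6, 96, 117, 25, 2, 2, 1, 7, 92, 121]
201 [43, 0, 0, 3, 41, 128, 160, 66, 18, 12, 3, 2, 2, 3, 3, 2, 3, 2, 3, 2, 2, 2, 3, 2, 2, 3, 53, 119, 120, 45, 3, 2, 1, 40, 120]
204 [5, 2, 2, 1, 2, 3, 70, 36, 16, 5, 2, 2, 2, 3, 2, 2, 2, 2, 2, 3, 2, 2, 2, 2, 3, 12, 24, 65, 5, 1, 2, 2, 2, 8, 104]
207 [1, 2, 3, 2, 2, 25, 99, 22, 16, 3, 2, 2, 2, 2, 3, 2, 2, 3, 2, 3, 3, 2, 2, 2, 2, 15, 19, 82, 10, 2, 2, 2, 1, 1, 24]
210 [1, 1, 1, 0, 0, 107, 117, 23, 18, 3, 2, 2, 2, 2, 3, 3, 2, 2, 2, 2, 3, 3, 2, 2, 3, 8, 19, 98, 76, 2, 1, 1, 1, 2, 11]
[... 1088 characters left out ...]
(-42.79), np.float64(33.31), 0.11)
(92, np.float64(564.46), np.float64(-42.7), np.float64(32.8), 0.11)
(96, np.float64(563.76), np.float64(-42.61), np.float64(32.28), 0.11)
(100, np.float64(563.05), np.float64(-42.52), np.float64(31.77), 0.11)
(104, np.float64(562.35), np.float64(-42.43), np.float64(31.26), 0.11)
(108, np.float64(561.64), np.float64(-42.34), np.float64(30.75), 0.1)
back [179.8 178.6 177.8 177.8 177.8 177.8 178.2 179.3]
ring arc centre 564.8670255017498 -42.52960355720006 22.40564162900907
sides [[562.9027906011131, -67.43260149865245], [568.664166948523, -17.876539286124]] 49.88984625581125 mid [565.78347877 -42.65457039 108.99770461]
bore via bar [564.92243566 -42.77299905]
```

```bash
python3 -m crank '[0,0,0.003,0,0,0,0.625, 0,0,0.003,0,0,0,0.625, 0,0,0,0,0,0,0.625, 0,0,0,0,0,0,0.625]' 110
python3 -m crank '[0,0,0.003,0,0,0,0.625, 0,0,0.003,0,0,0,0.625, 0,0,0,0,0,0,0.625, 0,0,0,0,0,0,0.625]' 110
python3 -m crank '[0,0,0.003,0,0,0,0.625, 0,0,0,0,0,0,0.625, 0,0,0,0,0,0,0.625, 0,0,0,0,0,0,0.625]' 110
```

```text
time_s: 20.2
tool_pos: [587.1, -45.0, 168.1]
eef_rot: [-180.0, -0.0, 173.4]
contact_force: [0.4, 0.5, -1.5]
grip_width: 32.9
finger_force: 36.0
time_s: 20.6
tool_pos: [587.2, -45.0, 163.7]
eef_rot: [180.0, -0.0, 173.4]
contact_force: [-0.7, 0.8, -2.1]
grip_width: 33.0
finger_force: 36.0
time_s: 21.0
tool_pos: [587.3, -45.1, 161.6]
eef_rot: [180.0, 0.0, 173.4]
contact_force: [0.8, -0.2, -1.5]
grip_width: 32.5
finger_force: 36.0
```

```bash
python3 -m crank '[0,0,0.002,0,0,0,0.625, 0,0,0.001,0,0,0,0.625, 0,0,0,0,0,0,0.625, 0,0,0,0,0,0,0.625]' 110
python3 -m crank '[0,0,0.0015,0,0,0,0.625, 0,0,0,0,0,0,0.625, 0,0,0,0,0,0,0.625]' 110
python3 -m crank '[0,0,0.0015,0,0,0,0.625, 0,0,0,0,0,0,0.625, 0,0,0,0,0,0,0.625]' 110
```

```text
time_s: 21.4
tool_pos: [587.2, -45.1, 159.3]
eef_rot: [-180.0, -0.0, 173.4]
contact_force: [-0.5, -0.1, -1.6]
grip_width: 32.8
finger_force: 36.0
time_s: 21.7
tool_pos: [587.2, -45.0, 158.2]
eef_rot: [-180.0, -0.0, 173.4]
contact_force: [-1.1, -0.4, -2.3]
grip_width: 32.6
finger_force: 36.0
time_s: 22.0
tool_pos: [587.5, -45.1, 157.5]
eef_rot: [-180.0, 0.0, 173.4]
contact_force: [-0.0, 0.1, 1.2]
grip_width: 33.1
finger_force: 36.1
```

```bash
python3 -m crank '[0,0,0.002,0,0,0,0.625, 0,0,0,0,0,0,0.625, 0,0,0,0,0,0,0.625]' 110
python3 -m crank '[0,0,0.002,0,0,0,0.625, 0,0,0,0,0,0,0.625, 0,0,0,0,0,0,0.625]' 110
```

```text
time_s: 22.3
tool_pos: [587.6, -45.1, 156.1]
eef_rot: [-180.0, 0.1, 173.4]
contact_force: [-0.3, -0.6, 4.2]
grip_width: 32.7
finger_force: 36.2
time_s: 22.6
tool_pos: [587.8, -45.2, 154.9]
eef_rot: [-180.0, 0.1, 173.4]
contact_force: [-0.3, -0.0, 5.4]
grip_width: 32.6
finger_force: 36.2
```

```bash
python3 -m crank '[0,0,0.0018,0,0,0,0.625, 0,0,0,0,0,0,0.625, 0,0,0,0,0,0,0.625]' 110
python3 - <<'E'
from h import *
import pickle
c=cam('wrist');s=st();pickle.dump((c,s),open('w12.pkl','wb'));print(s['tool_pos'],s['contact_force'])
E
python3 q.py w12.pkl
```

```text
time_s: 22.9
tool_pos: [588.1, -45.2, 154.0]
eef_rot: [-180.0, 0.1, 173.4]
contact_force: [0.3, -0.0, 8.8]
grip_width: 32.6
finger_force: 36.2
[588.10930669 -45.22563044 154.00984549] [-0.13399231 -0.50028864  7.83894773]
back [178.6 177.5 176.6 176.6 176.6 176.6 176.9 178.1]
ring arc centre 565.3081381411741 -42.566230377137344 22.731165924727442
sides [[563.7934254073978, -67.56349954530678], [569.5664035691216, -17.89525149977522]] 50.00262133896772 mid [566.67991449 -42.72937552  90.00984549]
bore via bar [565.71216455 -42.909196  ]
```

```bash
python3 -m crank '[0,0,0.0012,0,0,0,0.625, 0,0,0,0,0,0,0.625, 0,0,0,0,0,0,0.625]' 110
python3 -m crank '[0,0,0.0003,0,0,0,0.61, 0,0,0.0003,0,0,0,0.595, 0,0,0.0003,0,0,0,0.58, 0,0,0,0,0,0,0.58]' 110
```

```text
time_s: 23.25
tool_pos: [588.3, -45.2, 153.4]
eef_rot: [-180.0, 0.2, 173.4]
contact_force: [-0.8, -0.3, 9.5]
grip_width: 33.1
finger_force: 36.3
time_s: 23.65
tool_pos: [588.4, -45.0, 152.8]
eef_rot: [180.0, 0.2, 173.4]
contact_force: [0.3, 0.8, 10.1]
grip_width: 36.2
finger_force: 30.0
```

```bash
python3 -m crank '[0,0,0.0003,0,0,0,0.565, 0,0,0.0003,0,0,0,0.55, 0,0,0.0003,0,0,0,0.535, 0,0,0,0,0,0,0.535, 0,0,0,0,0,0,0.535]' 110
python3 - <<'E'
from h import *
import pickle
c=cam('wrist');s=st();pickle.dump((c,s),open('w13.pkl','wb'));print(s['tool_pos'],s['contact_force'])
E
python3 q.py w13.pkl
```

```text
time_s: 24.15
tool_pos: [588.4, -44.9, 152.2]
eef_rot: [180.0, 0.2, 173.4]
contact_force: [0.5, 1.0, 9.4]
grip_width: 39.7
finger_force: 28.3
[588.41808631 -44.8979527  152.18107802] [-0.94773088  0.65031667 10.24845719]
back [178.3 177.1 176.1 176.1 176.1 176.1 176.2 177.2]
ring arc centre 564.8326283022886 -41.7113690760807 22.244557387064024
sides [[564.4114984451408, -65.09222455664562], [569.8477937277711, -18.283139634251516]] 47.12370674800373 mid [567.12964609 -41.6876821   88.18107802]
bore via bar [566.04012778 -42.59614471]
```

```bash
python3 -m crank '[0,0,0.0003,0,0,0,0.515, 0,0,0.0003,0,0,0,0.495, 0,0,0.0003,0,0,0,0.475, 0,0,0.0003,0,0,0,0.455, 0,0,0,0,0,0,0.455]' 110
python3 -m crank '[0,0,0.0003,0,0,0,0.435, 0,0,0.0003,0,0,0,0.415, 0,0,0.0003,0,0,0,0.395, 0,0,0.0003,0,0,0,0.375, 0,0,0,0,0,0,0.37, 0,0,0,0,0,0,0.37]' 60
python3 - <<'E'
from h import *
import pickle
c=cam('wrist');s=st();pickle.dump((c,s),open('w14.pkl','wb'));print(s['tool_pos'],s['contact_force'])
E
python3 q.py w14.pkl
```

```text
time_s: 24.7
tool_pos: [588.3, -44.9, 151.0]
eef_rot: [180.0, 0.1, 173.4]
contact_force: [0.1, 1.0, 8.7]
grip_width: 46.6
finger_force: 24.9
time_s: 25.3
tool_pos: [588.0, -45.1, 149.8]
eef_rot: [180.0, 0.1, 173.4]
contact_force: [-0.1, 0.5, 6.8]
grip_width: 53.9
finger_force: 22.0
[588.02464733 -45.10913055 149.75980923] [-0.69240676  0.08949588  6.96957433]
back [179.5 178.2 177.2 177.1 177.1 177.1 177.3 178.2]
ring arc centre 564.1080752824511 -41.694297489842484 21.3514407089091
sides [[564.1935342171128, -63.32995550778092], [569.2003699305437, -20.232063922418526]] 43.387747843889514 mid [566.69695207 -41.78100972  85.75980923]
bore via bar [565.64183833 -42.80057077]
```

```bash
python3 -m crank '[0,0,-0.003,0,0,0,0.37, 0,0,-0.003,0,0,0,0.37, 0,0,0,0,0,0,0.37, 0,0,0,0,0,0,0.37]' 60
python3 -m crank '[0,0,-0.003,0,0,0,0.37, 0,0,-0.003,0,0,0,0.37, 0,0,-0.003,0,0,0,0.37, 0,0,0,0,0,0,0.37]' 60
```

```text
time_s: 25.75
tool_pos: [586.9, -44.9, 152.6]
eef_rot: [180.0, -0.1, 173.4]
contact_force: [-0.9, 1.3, -1.3]
grip_width: 53.7
finger_force: 22.2
time_s: 26.15
tool_pos: [587.6, -45.1, 160.6]
eef_rot: [-180.0, 0.0, 173.4]
contact_force: [-0.4, -0.1, -0.6]
grip_width: 54.3
finger_force: 22.3
```

```bash
python3 -m crank '[0,0,-0.006,0,0,0,0.37, 0,0,-0.012,0,0,0,0.37, 0,0,-0.02,0,0,0,0.37, 0,0,-0.02,0,0,0,0.37, 0,0,-0.01,0,0,0,0.37, 0,0,0,0,0,0,0.37, 0,0,0,0,0,0,0.37]' 60
python3 - <<'E'
from h import *
import pickle
c=cam('wrist');s=st();pickle.dump((c,s),open('w15.pkl','wb'));print(s['tool_pos'],s['contact_force'])
g=cv2.cvtColor(c['img'],cv2.COLOR_RGB2HSV)[:,:,1].astype(int)
for r in range(164,238,4): print(r,g[r,286:368:2].tolist())
from p import fit; fit(c)
a=proj(c,[[565.1-21.5,-42.8+2.4,93],[565.1,-42.8-21.5,93],[565.1,-42.8+21.5,93],[565.1+14.9,-42.8-1.7,103]]);print(np.round(a))
E
```

```text
time_s: 26.85
tool_pos: [587.4, -45.0, 211.1]
eef_rot: [-180.0, 0.0, 173.4]
contact_force: [0.5, 0.4, -1.0]
grip_width: 53.7
finger_force: 22.3
[586.9884044  -44.99156408 210.40313416] [-0.55895078 -0.05003178 -1.12107857]
164 [86, 14, 0, 0, 0, 2, 14, 41, 95, 125, 126, 126, 125, 124, 126, 123, 123, 121, 123, 124, 125, 123, 122, 120, 120, 121, 120, 122, 114, 59, 0, 0, 0, 0, 0, 0, 0, 60, 112, 108, 107]
168 [0, 0, 7, 13, 22, 66, 115, 127, 126, 125, 125, 125, 124, 126, 126, 126, 125, 124, 121, 122, 124, 125, 122, 122, 120, 120, 118, 120, 118, 119, 121, 111, 12, 0, 0, 0, 0, 0, 7, 103, 110]
172 [1, 14, 16, 54, 121, 127, 126, 126, 127, 127, 126, 127, 126, 122, 99, 51, 14, 6, 7, 7, 7, 4, 18, 62, 99, 120, 123, 122, 124, 123, 122, 118, 118, 107, 14, 0, 0, 0, 0, 5, 102]
176 [15, 17, 74, 128, 129, 128, 124, 124, 124, 132, 129, 61, 1, 0, 2, 2, 2, 1, 2, 2, 1, 0, 2, 2, 1, 1, 6, 71, 119, 120, 119, 121, 119, 120, 122, 69, 0, 0, 0, 0, 4]
180 [20, 90, 127, 125, 126, 127, 126, 143, 152, 54, 2, 2, 2, 0, 13, 77, 122, 128, 113, 111, 114, 114, 112, 75, 2, 0, 2, 2, 3, 64, 124, 123, 121, 121, 121, 123, 79, 0,
[... 2196 characters left out ...]
36 [2, 2, 6, 4, 6, 4, 6, 4, 8, 4, 2, 6, 6, 8, 10, 4, 2, 4, 6, 4, 4, 4, 6, 4, 2, 6, 4, 4, 2, 4, 4, 6, 6, 6, 2, 4, 6, 4, 4, 87, 168]
28 [284. 158.] [361. 227.]
(84, np.float64(565.36), np.float64(-42.89), np.float64(33.42), 0.1)
(88, np.float64(564.75), np.float64(-42.81), np.float64(32.98), 0.1)
(92, np.float64(564.14), np.float64(-42.73), np.float64(32.53), 0.09)
(96, np.float64(563.53), np.float64(-42.65), np.float64(32.09), 0.09)
(100, np.float64(562.92), np.float64(-42.57), np.float64(31.65), 0.09)
(104, np.float64(562.31), np.float64(-42.49), np.float64(31.21), 0.09)
(108, np.float64(561.7), np.float64(-42.41), np.float64(30.76), 0.09)
[[323. 172.]
 [297. 202.]
 [348. 196.]
 [323. 219.]]
```

The ring is closed around the shaft (eye holes at about (312,222) and (337,222)), its back edge at the predicted row, and the plate appears ~2.5 mm lower. Check the pliers' pose in the grip against the pre-ring pose, then return.

```bash
python3 - <<'E'
from h import *
import pickle
for n in('w7','w15'):
    c,s=pickle.load(open(n+'.pkl','rb'));p=np.array(s['tool_pos']);g=cv2.cvtColor(c['img'],cv2.COLOR_RGB2HSV).astype(int)
    print(n,[g[228:242,k,1].tolist() for k in(300,320,340)],g[238,274:290].tolist()[:16],g[238,356:370].tolist())
    print([g[228:242,k,2].tolist() for k in(320,)])
E
```

```text
w7 [[187, 186, 186, 185, 187, 185, 143, 32, 8, 5, 3, 3, 5, 10], [185, 185, 186, 186, 187, 183, 144, 28, 10, 7, 5, 5, 5, 3], [183, 185, 184, 182, 185, 182, 140, 32, 8, 5, 5, 8, 5, 6]] [[11, 168, 194], [11, 169, 193], [11, 169, 193], [11, 168, 193], [11, 166, 193], [11, 168, 193], [11, 169, 192], [10, 161, 182], [10, 122, 152], [12, 43, 138], [23, 7, 147], [40, 5, 156], [40, 5, 156], [30, 3, 155], [30, 3, 155], [40, 5, 155]] [[40, 5, 161], [30, 3, 160], [30, 5, 160], [30, 5, 159], [40, 5, 161], [30, 5, 162], [40, 5, 159], [13, 19, 161], [10, 75, 167], [10, 140, 179], [11, 166, 183], [10, 166, 186], [10, 166, 186], [11, 167, 186]]
[[254, 254, 254, 254, 254, 238, 158, 109, 132, 152, 159, 159, 157, 159]]
w15 [[43, 14, 4, 0, 0, 12, 25, 12, 4, 5, 5, 5, 5, 7], [129, 131, 129, 128, 134, 151, 131, 36, 4, 3, 7, 3, 5, 7], [0, 3, 24, 26, 9, 27, 41, 12, 4, 5, 3, 5, 5, 5]] [[10, 164, 107], [10, 167, 107], [10, 168, 106], [10, 166, 106], [10, 166, 106], [10, 168, 105], [10, 165, 102], [10, 152, 99], [10, 83, 95], [13, 20, 114], [40, 6, 139], [45, 3, 149], [30, 3, 148], [30, 5, 148], [45, 3, 148], [30, 2, 147]] [[20, 5, 152], [20, 5, 152], [30, 5, 152], [30, 5, 153], [30, 3, 152], [30, 3, 152], [45, 3, 152], [23, 7, 156], [12, 34, 167], [10, 92, 182], [10, 146, 190], [11, 167, 191], [10, 169, 192], [10, 170, 191]]
[[255, 255, 255, 255, 255, 248, 171, 112, 129, 146, 151, 150, 151, 151]]
```

```bash
python3 -m crank '[0,0,0,0,0,-0.0422,0.37, 0,0,0,0,0,-0.0422,0.37, 0.0109,-0.0185,0,0,0,0,0.37, 0.0218,-0.0371,0,0,0,0,0.37, 0.0218,-0.0371,0,0,0,0,0.37, 0.0218,-0.0371,0,0,0,0,0.37, 0.0218,-0.0371,0,0,0,0,0.37, 0.0218,-0.0371,0,0,0,0,0.37]' 60
python3 -m crank '[0.0218,-0.0371,0,0,0,0,0.37, 0.0218,-0.0371,0,0,0,0,0.37, 0.0218,-0.0371,0,0,0,0,0.37, 0.0218,-0.0371,0,0,0,0,0.37, 0.0109,-0.0185,0,0,0,0,0.37, 0,0,0,0,0,0,0.37, 0,0,0,0,0,0,0.37, 0,0,0,0,0,0,0.37]' 60
python3 - <<'E'
from h import *
import pickle
c=cam('wrist');s=st();pickle.dump((c,s),open('w16.pkl','wb'));print(s['tool_pos'],s['eef_rot'])
g=cv2.cvtColor(c['img'],cv2.COLOR_RGB2HSV).astype(int)
for r in range(176,238,4): print(r,['%d/%d'%(g[r,k,1],g[r,k,2]) for k in range(276,374,6)])
E
```

```text
time_s: 27.7
tool_pos: [498.4, -201.0, 210.2]
eef_rot: [180.0, -0.1, -179.1]
contact_force: [0.3, -0.1, -1.1]
grip_width: 53.9
finger_force: 22.4
time_s: 28.5
tool_pos: [429.0, -325.2, 210.7]
eef_rot: [180.0, -0.0, -179.0]
contact_force: [0.3, 0.5, -1.6]
grip_width: 53.8
finger_force: 22.4
[ 429.15913916 -325.08505752  210.81924719] [ 1.79973387e+02  1.81880799e-03 -1.78938109e+02]
176 ['171/152', '173/152', '169/151', '173/149', '171/149', '172/153', '175/162', '172/165', '175/168', '173/170', '171/170', '173/170', '173/172', '171/173', '171/174', '172/175', '172/176']
180 ['171/149', '173/137', '79/255', '80/255', '80/255', '79/255', '81/255', '76/255', '76/255', '76/255', '68/255', '66/255', '68/255', '66/255', '174/164', '172/165', '172/165']
184 ['166/89', '162/88', '132/193', '131/196', '128/217', '130/217', '132/217', '130/218', '130/218', '130/218', '129/219', '129/218', '131/216', '132/217', '173/168', '176/167', '170/168']
188 ['165/91', '134/137', '133/138', '135/142', '135/144', '130/143', '133/142', '133/142', '134/143', '133/142', '134/141', '133/140', '134/139', '131/1
[... 1519 characters left out ...]
168/88', '99/252', '100/250', '106/250', '98/253', '98/253', '98/253', '99/253', '99/253', '101/253', '100/253', '101/253', '97/252', '98/251', '151/198', '172/150', '173/149']
228 ['171/152', '80/255', '79/254', '79/254', '80/254', '80/254', '80/254', '81/254', '81/254', '81/254', '83/254', '82/254', '83/254', '84/254', '157/190', '173/152', '171/152']
232 ['174/166', '76/255', '86/255', '85/255', '86/255', '87/255', '87/255', '87/255', '91/255', '91/255', '97/255', '97/255', '98/254', '99/254', '154/179', '173/168', '172/168']
236 ['171/173', '115/243', '5/105', '2/105', '7/106', '7/108', '5/108', '2/110', '2/110', '5/112', '0/110', '5/111', '5/110', '7/112', '4/114', '172/166', '172/165']
```

```bash
python3 - <<'E'
from h import *
import pickle
c,s=pickle.load(open('w16.pkl','rb'));p=np.array(s['tool_pos']);g=cv2.cvtColor(c['img'],cv2.COLOR_RGB2HSV).astype(int)
for k in(318,330):print(k,[(r,g[r,k,2]) for r in range(186,194)],[(r,g[r,k,1]) for r in range(200,226)])
for r in(198,230,210,214):print(r,g[r,276:300,1].tolist(),g[r,338:366,1].tolist())
D=onz(c,[(282.3,234.6),(365.1,234.6)],p[2]-10.5);print('bar',D,np.linalg.norm(D[1]-D[0]),'pliers',D.mean(0)+[18,.3,0])
print('rack near edge',onz(c,[(280,190),(357,190)],58).tolist(),'pocket near/far',onz(c,[(320,203.5),(320,222)],58).tolist())
E
```

```text
318 [(186, np.int64(147)), (187, np.int64(141)), (188, np.int64(142)), (189, np.int64(191)), (190, np.int64(246)), (191, np.int64(254)), (192, np.int64(254)), (193, np.int64(254))] [(200, np.int64(76)), (201, np.int64(78)), (202, np.int64(81)), (203, np.int64(96)), (204, np.int64(122)), (205, np.int64(130)), (206, np.int64(131)), (207, np.int64(130)), (208, np.int64(130)), (209, np.int64(129)), (210, np.int64(128)), (211, np.int64(129)), (212, np.int64(130)), (213, np.int64(132)), (214, np.int64(129)), (215, np.int64(132)), (216, np.int64(130)), (217, np.int64(129)), (218, np.int64(129)), (219, np.int64(133)), (220, np.int64(132)), (221, np.int64(132)), (222, np.int64(133)), (223, np.int64(121)), (224, np.int64(99)), (225, np.int64(87))]
330 [(186, np.int64(148)), (187, np.int64(142)), (188, np.int64(142)), (189, np.int64(190)), (190, np.int64(245)), (191, np.int64(253)), (192, np.int64(254)), (193, np.int64(254))] [(200, np.int64(81)), (201, np.int64(80)), (202, np.int64(83)), (203, np.int64(97)), (204, np.int64(122)), (205, np.int64(131)), (206, np.int64(132)), (207, np.int64(129))
[... 1023 characters left out ...]
88, 87, 86, 84, 82, 80, 80, 82, 96, 135, 162, 173, 173, 173, 169]
214 [164, 172, 163, 148, 125, 97, 85, 84, 87, 90, 94, 94, 95, 94, 95, 101, 114, 127, 129, 129, 131, 132, 132, 131] [132, 128, 129, 131, 130, 129, 131, 131, 130, 132, 105, 85, 80, 83, 86, 89, 93, 93, 93, 92, 91, 102, 140, 161, 175, 174, 172, 175]
bar [[ 409.74624808 -347.51620993  200.31924719]
 [ 408.97434554 -302.60373724  200.31924719]] 44.91910548173164 pliers [ 427.36029681 -324.75997358  200.31924719]
rack near edge [[404.69677037509666, -365.5188441169824, 58.0], [403.47937514776356, -294.116854371186, 58.0]] pocket near/far [[416.74373639626583, -328.23303495791913, 58.0], [434.47422070532645, -327.9709821397479, 58.0]]
```

```bash
python3 -m crank '[0.0012,-0.0037,0.03,0,0,0,0.37, 0,0,0.04,0,0,0,0.37, 0,0,0.03,0,0,0,0.37, 0,0,0.01,0,0,0,0.37, 0,0,0,0,0,0,0.37, 0,0,0.01,0,0,0,0.37, 0,0,0.01,0,0,0,0.37, 0,0,0,0,0,0,0.37]' 60
python3 -m crank '[0,0,0.012,0,0,0,0.37, 0,0,0.014,0,0,0,0.37, 0,0,0.012,0,0,0,0.37, 0,0,0.008,0,0,0,0.37, 0,0,0.006,0,0,0,0.37, 0,0,0,0,0,0,0.37, 0,0,0,0,0,0,0.37]' 60
```

```text
time_s: 29.35
tool_pos: [427.7, -328.6, 113.0]
eef_rot: [180.0, -0.0, -179.0]
contact_force: [-0.9, 0.2, -2.3]
grip_width: 54.0
finger_force: 22.4
time_s: 30.05
tool_pos: [427.9, -328.9, 74.6]
eef_rot: [-180.0, 0.0, -179.0]
contact_force: [0.5, 1.3, -1.4]
grip_width: 53.8
finger_force: 22.4
```

No contact so far, jaws well inside the pocket. Lower the rest.

```bash
python3 -m crank '[0,0,0.004,0,0,0,0.37, 0,0,0.002,0,0,0,0.37, 0,0,0,0,0,0,0.37, 0,0,0,0,0,0,0.37]' 60
python3 -m crank '[0,0,0.0015,0,0,0,0.37, 0,0,0,0,0,0,0.37, 0,0,0,0,0,0,0.37]' 60
python3 m.py
```

```text
time_s: 30.45
tool_pos: [427.8, -328.8, 70.0]
eef_rot: [-180.0, 0.0, -179.0]
contact_force: [-0.2, 0.1, -1.7]
grip_width: 53.8
finger_force: 22.4
time_s: 30.75
tool_pos: [428.1, -329.1, 69.4]
eef_rot: [-180.0, 0.0, -179.0]
contact_force: [-0.9, 1.4, 3.9]
grip_width: 53.7
finger_force: 23.0
[(291, np.float64(226.76)), (300, np.float64(226.76)), (316, np.float64(226.67)), (320, np.float64(226.81)), (324, np.float64(226.76)), (345, np.float64(226.76)), (352, np.float64(226.8))] [] []Traceback (most recent call last):
  File "m.py", line 16, in <module>
    if __name__=='__main__':bar()
                            ~~~^^
  File "m.py", line 14, in bar
    D=onz(c,[(L[-1]+.5,r),(Rr[0]+.5,r)],p[2]-11.5);print('o',D.mean(0)+18*u,np.linalg.norm(D[1]-D[0]),p,s['contact_force'])
              ~^^^^
IndexError: list index out of range
```

```bash
python3 -m crank '[0,0,0,0,0,0,0.34, 0,0,0,0,0,0,0.3, 0,0,0,0,0,0,0.2, 0,0,0,0,0,0,0.1, 0,0,0,0,0,0,0.05, 0,0,0,0,0,0,0.05]' 60
python3 -m crank '[0,0,-0.02,0,0,0,0.05, 0,0,-0.04,0,0,0,0.05, 0,0,-0.06,0,0,0,0.05, 0,0,-0.06,0,0,0,0.05, 0,0,-0.04,0,0,0,0.05, 0,0,0,0,0,0,0.05, 0,0,0,0,0,0,0.05, 0,0,0,0,0,0,0.05]' 60
python3 - <<'E'
from h import *
c=cam('wrist');g=cv2.cvtColor(c['img'],cv2.COLOR_RGB2HSV)
m=cv2.inRange(g,(0,200,100),(4,255,255))|cv2.inRange(g,(175,200,100),(180,255,255))
n,l,s,ce=cv2.connectedComponentsWithStats(m)
for i in range(1,n):
    if s[i,4]>60:print(s[i],ce[i],onz(c,[ce[i]],117))
d=cam('side');g=cv2.cvtColor(d['img'],cv2.COLOR_RGB2HSV);m=cv2.inRange(g,(0,180,90),(6,255,255));m[:,:365]=0;m[:,410:]=0;m[190:]=0
k=np.array(np.nonzero(m));print('side red',k.mean(1)[::-1],k.shape)
# ring at drive, side view: brightness around the shaft
for r in range(222,256,2): print(r,[int(x) for x in cv2.cvtColor(d['img'],cv2.COLOR_RGB2HSV)[r,304:352:2,1]])
E
```

```text
time_s: 31.4
tool_pos: [427.8, -328.8, 68.8]
eef_rot: [180.0, -0.0, -179.0]
contact_force: [0.5, 0.3, -0.8]
grip_width: 81.0
finger_force: 0.0
time_s: 32.2
tool_pos: [427.3, -328.4, 232.9]
eef_rot: [179.9, -0.1, -179.0]
contact_force: [-0.0, -0.1, -1.7]
grip_width: 81.2
finger_force: 0.0
[291 212  15  25 290] [297.72068966 224.0862069 ] [[ 426.43688902 -349.68649297  117.        ]]
[340 212  15  25 263] [345.71863118 223.35361217] [[ 425.13294179 -309.21441054  117.        ]]
side red [387.76612903 163.98387097] (2, 124)
222 [138, 143, 141, 138, 140, 138, 140, 136, 144, 140, 142, 140, 141, 140, 141, 141, 134, 137, 140, 141, 139, 140, 142, 141]
224 [138, 144, 139, 135, 139, 144, 141, 142, 141, 143, 139, 141, 140, 139, 139, 141, 139, 137, 136, 136, 140, 139, 141, 141]
226 [140, 144, 138, 145, 134, 141, 141, 152, 151, 146, 142, 157, 152, 148, 148, 143, 136, 138, 134, 139, 141, 136, 142, 141]
228 [141, 142, 137, 140, 136, 138, 156, 54, 21, 142, 92, 6, 6, 19, 126, 153, 136, 140, 132, 142, 136, 138, 145, 142]
230 [140, 141, 138, 141, 136, 142, 134, 10, 12, 11, 8, 11, 12, 11, 5, 131, 154, 1
[... 558 characters left out ...]
43]
242 [49, 43, 109, 7, 2, 104, 160, 149, 154, 163, 138, 51, 53, 87, 125, 163, 150, 150, 170, 5, 6, 68, 139, 141]
244 [95, 92, 103, 31, 5, 2, 33, 159, 152, 150, 149, 150, 153, 153, 149, 149, 155, 159, 4, 5, 1, 107, 67, 147]
246 [94, 94, 104, 15, 8, 5, 3, 17, 83, 160, 159, 153, 157, 158, 158, 159, 18, 4, 5, 6, 32, 91, 105, 144]
248 [91, 93, 105, 3, 31, 13, 5, 5, 3, 1, 15, 15, 3, 12, 4, 2, 4, 6, 5, 33, 0, 93, 99, 113]
250 [95, 91, 96, 30, 3, 30, 32, 10, 5, 4, 4, 6, 5, 6, 7, 7, 5, 13, 31, 3, 16, 104, 96, 64]
252 [94, 92, 94, 103, 16, 0, 9, 32, 32, 15, 9, 8, 9, 10, 13, 25, 33, 32, 0, 0, 74, 99, 92, 102]
254 [81, 92, 91, 94, 108, 18, 0, 0, 3, 8, 7, 30, 14, 9, 10, 11, 0, 0, 0, 29, 99, 92, 94, 97]
```

```bash
python3 -c "
from rig import env
print(env.job_done())"
```

```text
the job is handed in; nothing more can be done
None
```

I handed the job in at about 32 s: camera measurements show the ring closed around the shaft in the groove with the plate about 2.5 mm down, and the pliers are upright in their rack again; the outcome of the judging was not reported back.

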